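Flip a tube adapter over on the ramp and snap it into the shaker dock

ROBOT

A 6-joint arm with a two-finger parallel gripper is mounted at the origin on the work surface. World frame = base frame: x ahead of the robot, y to its left, z up, the work surface at z = 0. Lengths are in m, angles in rad, forces in N, time in s.
With the tool pointing down it reaches from about 0.3 to 0.875 m from the base axis. Payload 6.4 kg.
Tool frame: the origin (TCP) lies between the finger pads; the fingertips stand 17 mm ahead of it and the grasp point (between the pads) lies 2 mm behind it; z points along the fingers, y is the line along which they close (so a half turn about z gives the same grasp; the last joint's range is limited). The gripper opens to 88 mm and grips with 3 to 60 N. Pads are 18 mm wide; open, the fingers measure 123 mm over their backs; the gripper's body (75 mm by 187 mm) begins 45 mm behind the grasp point.
Start: joints at [-1.394, 0.181, 1.607, -0, 1.354, -0.206], TCP at [0.215, -0.533, 0.256] pointing down, gripper open.
Joint ranges: [-2.99, 2.99], [-0.89, 2.07], [0.3, 2.58], [-1.14, 4.28], [0, 2.63], [-3.12, 3.12]. Speed limits (rad/s): [2.57, 2.57, 3.01, 3.14, 3.14, 3.14].

INTERFACE

Orientations are given as [roll, pitch, yaw] about the fixed x, y, z axes, in that order (R = Rz(yaw) Ry(pitch) Rx(roll)).
In Python, from cell import arm gives the robot as it stands.
- The arm moves only by the tool drive_tool, never from a script. Its argument "commands" is a list of rows, each an object with "xyz": the shift along the tool's x, y, z in cm, a list of three; "spin": the turn about the tool's z in rad. A call has 1 to 5 rows; each row shifts and turns the commanded pose from where the row before left it, along the tool's axes as they then stand; what a row does not reach is not made up. A row lasts 1/8 s, in which the tool goes at most 62.5 mm and 10.7 degrees, less where a joint would pass 70% of its speed; a pose out of reach is approached as far as the arm can. A call is refused whole if a number of a shift passes 6.25 or a number of a turn 0.188, either way. A call with a gripper value outside its range is refused whole. "grip" is the opening, from -1 (shut) to 1 (fully open), set as the call begins (left out, the last holds). The fingers move at their own pace and stop on an object; "newtons" is the grip in N (left out, the last holds). Time passes only in rows, so rows that do not move let the fingers close. It gives the time, the measured TCP pose, the force, the opening and the grip force at its end, in the units of the state.
- arm.observe(): the state, without advancing time (a new reading comes with each control period).
- arm.capture(name): name is "scene" or "side" or "wrist"; returns a dict with "color" (420x560x3 uint8, red, green, blue), "fx", "fy", "cx", "cy" (pixels), "k1" (the pictures are not rectified: a ray, as slopes to the right and down, at radius r is drawn at 1 + k1 r^2 times it, then the intrinsics apply), "R" (3x3) and "t" (3): a world point X has camera coordinates R X + t; the wrist camera has in their place "mount" (4x4, takes a point from camera to tool coordinates, whose origin is the TCP and whose axes are the flange's). Camera axes: x right, y down, z forward; pixel columns grow to the right and rows downward; lengths in m; the calibration is good to about 2 mm. A picture is of the moment at which its call begins: read the wrist's pose just before it. There is no depth.
- arm.job_done(): hands the job in; it is judged then, once.
Trained networks look in the newest picture that a camera, given by its name, has taken for a name from the list of things; names that differ only in an ending like _2 or _b are one class to them, and where a whole thing is asked for, a point or a joint stands for the part that bears it (a point fixed in the world has none). Each returns a list of dicts, best first, with "p" (0 to 1); they miss things now and then, are a little off and sometimes report something else, mostly with a low value. They report only what shows in the picture. A call takes as long as a camera call. They do not tell look-alikes from the thing itself.
- arm.outline_of(label, camera): "mask" (420x560 bool, what is visible of it) and "box" ([left, top, right, bottom] in pixels, round what is visible of it).
- arm.landmark_of(label, camera): "position" ([column, row] in pixels: a listed point, or the origin of a listed thing).
The state is a dict: "clock": time; "joint_positions": joint angles; "qvel": joint speeds; "joint_efforts": joint torques, N m; "tool_pos": TCP position; "tcp_rot": TCP orientation; "contact_force": force on the tool from outside, world axes, zero at the start; "moment": the same for the moment, N m; "grip_width": opening from 0.0 (shut) to 1.0 (fully open); "gripper_force": force on a finger pad.
Only numpy, scipy, OpenCV 4.12 (cv2) and the standard library are available. Lean on these libraries where they do the work, as an engineer would, in place of code of your own. Each camera call takes 0.05 s, during which the arm holds its last target. There are 200 camera calls.

TASK

The orange tube adapter is lying with its studs up. Lean it on the steel flip ramp with its lower end in the groove and the studs facing away from the ramp, let go, then tip it over from behind so that it drops studs-down onto the black landing mat and comes to rest there. Then pick it up, set its four studs in the sockets of the blue shaker dock and press it fully home, flat past both sprung catches. Do not disturb the clear well plate, the amber bottle or the white jar.

Things in the scene. Friction and masses are not known exactly. Their poses are not given: they have to be found in the camera images.
- adapter: Orange tube adapter, a rigid block 60 mm wide (y), about 0.16 kg. Origin: centre of its plain face (32 black wells); +z points to the stud side, x along its length. From the plain face: orange layer z 0 to 10 mm, 116 mm long; yellow flange z 10 to 15 mm, 124 mm long, so 4 mm longer at each end. Long sides flush, to grip. Starts flat on the bench, studs up; it and the dock swap sides at random.
- stud_face (a point): Centre of the adapter's yellow stud face (z = 15 mm in its frame; axes as the adapter's). Four white studs stand on it: 14 mm diameter, 18 mm long (to z = 33 mm), tapered tips, at x = +-42, y = +-17 mm. Lying studs-down its plain face is 33 mm over the mat.
- flip_ramp: The flip ramp, fixed. Origin: on the bench under the mat's edge at the groove, mid width; z up, x across, +y downhill: steel ramp plate, then open groove (y = -18 to 0 mm, floor at z = 10 mm), then the black landing mat (y = 0 to 190 mm, 130 mm wide, at z = 20 mm), then an end strip 10 mm higher than the mat.
- groove (a point): Mid point of the mat's edge at the groove (y = 0, z = 20 mm in the ramp's frame; axes as the ramp's). This edge is a 10 mm step up from the groove floor; it holds the foot of a part that is tipped over.
- ramp_face (a point): Centre of the steel ramp plate's upper face; axes as the ramp's. The plate is 54 mm wide and leans back 45 degrees from horizontal: foot at y = -18, z = 10 mm, top edge at y = -67, z = 59 mm in the ramp's frame. The leaning adapter's raised end sticks out 50 mm past the top, free behind: push it there, rising with it, till well past upright.
- landing (a point): Point on the landing mat, 80 mm downhill of the groove edge (z = 20 mm); axes as the ramp's. The adapter lands about here, its length along y.
- dock: Blue shaker dock, fixed: block 172 mm long (x), 54 mm wide (3 mm narrower than the adapter each side), 50 mm high, on a grey foot 190 x 120 x 12 mm. Origin: centre of its underside, z up. Four round sockets in the top: 15.6 mm diameter, 22 mm deep, at x = +-42, y = +-17 mm. The adapter fits either way round.
- dock_top (a point): Centre of the dock's top face, 50 mm over the bench; axes as the dock's. With the adapter home its flange lies flat on this face and its plain face is 15 mm above it; resting unpressed on the catches it is about 15 mm higher.
- catch_a (a joint): Sprung catch at the dock's +x end: white roller, 16 mm diameter, 30 mm long along y, centre 10 mm over the dock's top at x = 68 mm, steel plate behind it 19 mm high. 0 = at rest, 2 mm in the way of the flange; grows outward (m, to 0.006). Both catches together yield to a downward press of about 7 to 15 N and snap over the flange.
- catch_b (a joint): The same catch at the dock's -x end (x = -68 mm), growing outward.
- microplate: Bystander: clear well plate, 85 x 127 x 14 mm, origin at the centre of its underside.
- reagent_bottle: Bystander: amber bottle with blue cap, 64 mm diameter, 130 mm high, origin at the centre of its underside.
- sample_jar: Bystander: white jar with red cap, 60 mm diameter, 75 mm high, origin at the centre of its underside.
Things that resemble listed ones, but are neither listed nor needed, are in the scene too. Leave any purple look-alike of the adapter alone.

How it is judged:
By the outcome, as a careful person would: the job done as asked, in the order asked, and still so for the second after the job is handed in, with the robot touching nothing.
It also fails if it takes over 72 s, if anything falls off the work surface, if the arm or the gripper's body presses on something with over 40 N, if the wrist force passes 120 N, or if a joint passes its speed limit or range.

## Working session

There is one attempt and no reset: what is moved stays moved. The work goes in short steps, Python scripts to look and compute and a tool call to move; the robot and the scene stay as the last step left them, time stands still between calls to the robot, and variables do not carry over. Pictures are saved under pics/ and viewed, at most 10 in all, crops included, and the job is handed in when it is done.

Besides the shell and the picture viewer there is one more tool, called after ">>>" by a JSON object that holds its "fn" and its "kwargs", one argument or row to a line. drive_tool: Moves the arm, as the interface text tells. Its arguments: {"type":"object","properties":{"commands":{"type":"array"},"grip":{"type":"number"},"newtons":{"type":"number"}},"required":["commands"]}

```bash
mkdir -p pics; ls; cat > h.py <<'E'
import numpy as np, cv2
from cell import arm
def cap(n):
    s=arm.observe(); c=arm.capture(n)
    return s,c
def rpy(r):
    from scipy.spatial.transform import Rotation as R
    return R.from_euler('xyz',r).as_matrix()
def cam(s,c):
    if 'R' in c: return np.array(c['R']),np.array(c['t'])
    M=np.array(c['mount']); T=np.eye(4); T[:3,:3]=rpy(s['tcp_rot']); T[:3,3]=s['tool_pos']
    W=T@M; R=W[:3,:3].T; return R,-R@W[:3,3]
def proj(s,c,P):
    R,t=cam(s,c); X=np.atleast_2d(P)@R.T+t; u=X[:,:2]/X[:,2:]; u=u*(1+c['k1']*(u**2).sum(1,keepdims=True))
    return u*[c['fx'],c['fy']]+[c['cx'],c['cy']]
def pt(s,c,px,z):
    R,t=cam(s,c); d=(np.array(px,float)-[c['cx'],c['cy']])/[c['fx'],c['fy']]; u=d.copy()
    for _ in range(20): u=d/(1+c['k1']*(u@u))
    r=R.T@np.r_[u,1]; o=-R.T@t
    return o+r*(z-o[2])/r[2]
def save(c,n,box=None,f=1):
    im=c['color'][:,:,::-1]
    if box: im=im[box[1]:box[3],box[0]:box[2]]
    cv2.imwrite('pics/'+n,cv2.resize(im,None,fx=f,fy=f,interpolation=cv2.INTER_CUBIC))
E
python3 - <<'E'
from h import *
print(arm.observe())
ims=[]
for n in ['scene','side']:
    s,c=cap(n); save(c,n+'.png')
    print(n,c['fx'],c['k1'],'campos',-c['R'].T@c['t'])
    for l,z in [('adapter',0),('stud_face',.015),('groove',.02),('ramp_face',.0345),('landing',.02),('dock',0),('dock_top',.05),('microplate',0),('reagent_bottle',0),('sample_jar',0)]:
        for d in arm.landmark_of(l,n): 
            if d['p']>.2: print(l,round(d['p'],2),np.round(d['position']),pt(s,c,d['position'],z).round(3))
E
```

```text
pics
{'clock': 0.0, 'joint_positions': array([-1.39426241e+00,  1.81496517e-01,  1.60798849e+00,  1.12887949e-05,
        1.35381765e+00, -2.06314716e-01]), 'qvel': array([-9.99412179e-04,  9.04323399e-05,  1.53536848e-03,  3.34755734e-04,
        2.10211013e-03,  6.43186907e-05]), 'joint_efforts': array([-2.50779056e-03, -4.33880782e+01, -3.41853547e+01,  7.02752452e-02,
        3.87733814e-02, -1.34278580e-04]), 'tool_pos': array([ 0.21472072, -0.53286179,  0.25484459]), 'tcp_rot': array([-3.13992117e+00, -3.61087962e-04,  3.82845896e-01]), 'contact_force': array([-0.60611027,  0.01378076, -0.08747095]), 'moment': array([ 0.00801298,  0.0094881 , -0.08467373]), 'gripper_force': 0.0, 'grip_width': 0.9965270118989197}
scene 429.3468173391533 -0.09864936443139996 campos [ 1.44330549 -0.01925951  0.74311218]
adapter 0.9 [124. 251.] [ 0.647 -0.459  0.   ]
adapter 0.71 [184. 225.] [ 0.539 -0.321  0.   ]
adapter 0.62 [226. 273.] [ 0.722 -0.184  0.   ]
adapter 0.61 [179. 191.] [ 0.372 -0.373  0.   ]
stud_face 0.97 [176. 187.] [ 0.376 -0.378  0.015]
stud_face 0.92 [120. 245.] [ 0.639 -0.468
[... 556 characters left out ...]
376 -0.384  0.   ]
adapter 0.77 [299. 138.] [ 0.63  -0.457  0.   ]
stud_face 0.76 [313. 157.] [ 0.555 -0.337  0.015]
stud_face 0.66 [298. 133.] [ 0.638 -0.469  0.015]
stud_face 0.59 [369. 157.] [ 0.365 -0.385  0.015]
groove 0.8 [311. 215.] [ 0.505 -0.051  0.02 ]
ramp_face 0.77 [316. 204.] [ 0.498 -0.087  0.034]
landing 0.76 [301. 237.] [0.516 0.044 0.02 ]
dock 0.65 [260. 339.] [0.545 0.374 0.   ]
dock_top 0.61 [229. 226.] [0.72  0.074 0.05 ]
microplate 0.6 [225. 226.] [0.75  0.033 0.   ]
microplate 0.23 [311. 224.] [ 0.502 -0.035  0.   ]
reagent_bottle 0.9 [218. 265.] [0.721 0.181 0.   ]
reagent_bottle 0.67 [311. 216.] [ 0.508 -0.066  0.   ]
sample_jar 0.77 [252. 180.] [ 0.733 -0.189  0.   ]
```

View pics/scene.png

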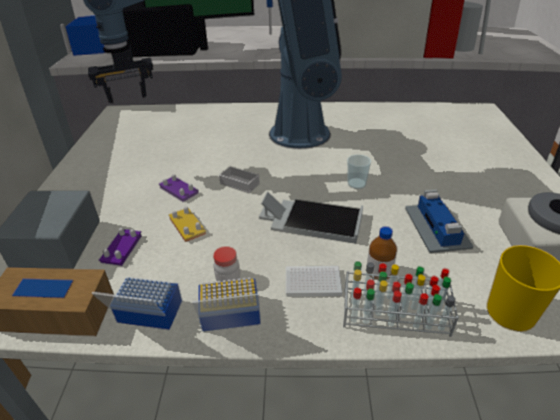

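View pics/side.png

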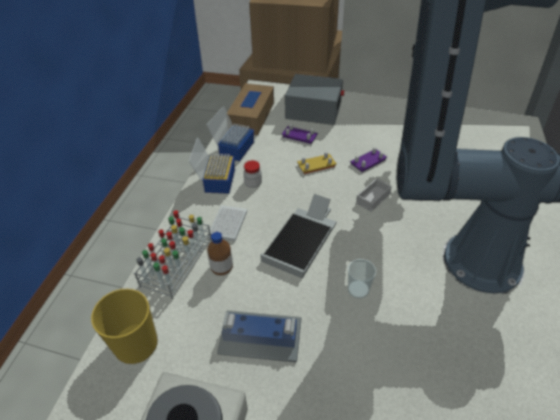

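Candidates for the adapter in scene: purple (120,245), purple (178,187) and orange/yellow (186,223). The orange/yellow one fits; the purple ones are look-alikes. I'll go above it and confirm it with the wrist camera. The ramp is at (285,208), the dock at (440,215).

>>> {"fn": "drive_tool", "kwargs": {
  "commands": [
    {"xyz": [6,-1.5,-0.5],"spin": 0},
    {"xyz": [6,-1.5,-0.5],"spin": 0},
    {"xyz": [6,-1.5,-0.5],"spin": 0},
    {"xyz": [6,-1.5,-0.5],"spin": 0},
    {"xyz": [6,-1.5,0],"spin": 0}
  ]
}}

```text
clock: 1.72
tool_pos: [0.4667, -0.3507, 0.2765]
tcp_rot: [3.14, -0.0, 0.383]
contact_force: [0.4, 0.4, 0.6]
grip_width: 1.002
gripper_force: 0.0
```

```bash
python3 - <<'E'
from h import *
s,c=cap('wrist'); save(c,'w1.png'); print(s['clock'],s['tool_pos'],s['tcp_rot'],c['mount'],c['fx'])
for l,z in [('adapter',0),('stud_face',.015)]:
    for d in arm.landmark_of(l,'wrist'): 
        if d['p']>.2: print(l,round(d['p'],2),np.round(d['position']),pt(s,c,d['position'],z).round(3))
E
```

```text
1.725 [ 0.4667127  -0.35065224  0.27651304] [ 3.14007982e+00 -4.58388562e-04  3.82644708e-01] [[ 6.64588391e-04 -9.58888820e-01 -2.83781235e-01  7.35509249e-02]
 [ 9.99999040e-01  2.92274120e-04  1.35431565e-03 -1.10910473e-03]
 [-1.21569622e-03 -2.83781863e-01  9.58888094e-01 -1.29133401e-01]
 [ 0.00000000e+00  0.00000000e+00  0.00000000e+00  1.00000000e+00]] 290.8903326079747
adapter 0.84 [272. 113.] [ 0.542 -0.309  0.   ]
adapter 0.84 [410.  94.] [ 0.634 -0.47   0.   ]
adapter 0.73 [275. 244.] [ 0.367 -0.382  0.   ]
stud_face 0.91 [269. 246.] [ 0.368 -0.374  0.015]
stud_face 0.74 [ 8. 25.] [0.524 0.048 0.015]
stud_face 0.72 [274. 114.] [ 0.541 -0.312  0.015]
```

View pics/w1.png

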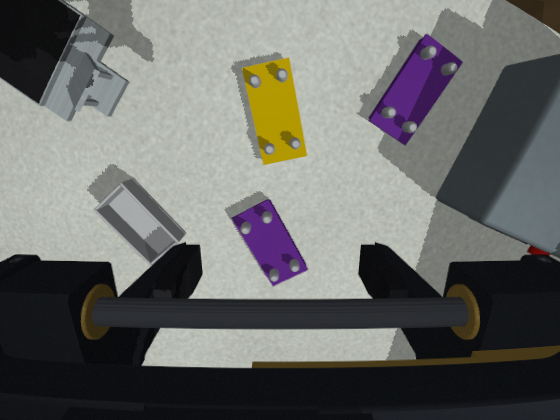

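The wrist view shows the yellow-flanged adapter at (273,112), with the purple look-alikes at (268,242) and (415,90). The ramp is at top left, with its plate at (85,70).

```bash
cat >> h.py <<'E'
def rect(s,c,mask,z):
    mask=mask.astype(np.uint8); n,l,st,_=cv2.connectedComponentsWithStats(mask); i=1+np.argmax(st[1:,4])
    k=max(cv2.findContours((l==i).astype(np.uint8),0,1)[0],key=len)[:,0]
    P=np.array([pt(s,c,p,z)[:2] for p in k]).astype(np.float32)
    (cx,cy),(w,h),a=cv2.minAreaRect(P*1000)
    if w<h: w,h,a=h,w,a+90
    return np.array([cx,cy]).round(1),round(w,1),round(h,1),round(a,2)
def yellow(c):
    h=cv2.cvtColor(c['color'],cv2.COLOR_RGB2HSV); m=cv2.inRange(h,(8,150,60),(35,255,255))
    return cv2.morphologyEx(m,cv2.MORPH_CLOSE,np.ones((15,15)))>0
E
python3 - <<'E'
from h import *
s,c=cap('wrist'); m=yellow(c); print('adapter',rect(s,c,m[:200].copy(),.015))
for n in ['scene','side']:
    s,c=cap(n); 
    o=arm.outline_of('adapter',n); m=yellow(c); h=cv2.cvtColor(c['color'],cv2.COLOR_RGB2HSV)
    x,y=(186,223) if n=='scene' else (315,163); b=np.zeros_like(m); b[y-25:y+25,x-30:x+30]=1; print(n,'adapter',rect(s,c,m&b,.013))
    x0,x1,y0,y1=(270,365,195,242) if n=='scene' else (262,335,208,278)
    b[:]=0; b[y0:y1,x0:x1]=1; k=(c['color'].max(2)<45); print('mat',rect(s,c,k&b,.02))
    save(c,n+'_ramp.png',[x0-20,y0-20,x1+10,y1+10],5)
a=cv2.imread('pics/scene_ramp.png');b=cv2.imread('pics/side_ramp.png');print(a.shape,b.shape)
H=max(a.shape[0],b.shape[0]);f=lambda i:cv2.copyMakeBorder(i,0,H-i.shape[0],0,0,0)
o=np.hstack([f(a),f(b)]);cv2.imwrite('pics/ramp.png',cv2.resize(o,None,fx=780/o.shape[1],fy=780/o.shape[1]))
E
```

```text
adapter (array([ 543.1, -312.7]), 123.4, 59.4, 33.55)
scene adapter (array([ 547.2, -312. ]), 128.2, 58.9, 33.2)
mat (array([529.9,  57.6]), 182.0, 118.5, 76.21)
side adapter (array([ 496.1, -302.7]), 6.8, 0.0, 13.18)
mat (array([524.2,  56.2]), 170.6, 116.0, 76.11)
(385, 625, 3) (500, 515, 3)
```

View pics/ramp.png

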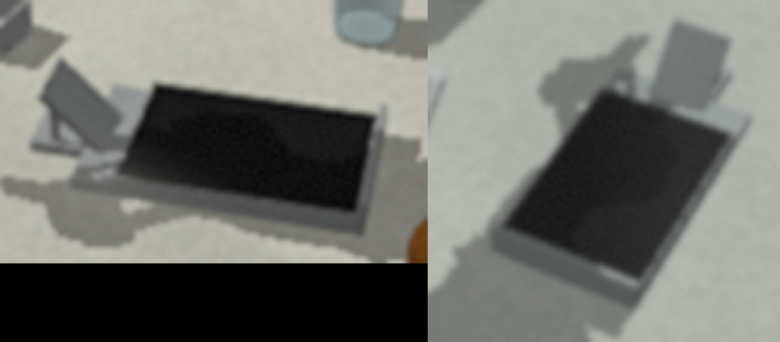

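>>> {"fn": "drive_tool", "kwargs": {
  "commands": [
    {"xyz": [0,0,0],"spin": -0.101},
    {"xyz": [0,0,0],"spin": -0.101},
    {"xyz": [4.8,1.1,5],"spin": 0},
    {"xyz": [0,0,6],"spin": 0},
    {"xyz": [0,0,6],"spin": 0}
  ],
  "grip": 1
}}

```text
clock: 2.75
tool_pos: [0.5056, -0.3376, 0.11]
tcp_rot: [3.14, -0.0, 0.583]
contact_force: [1.2, 0.3, -0.2]
grip_width: 1.002
gripper_force: 0.0
```

```bash
python3 - <<'E'
from h import *
s,c=cap('wrist'); m=yellow(c); print(s['tool_pos'],s['tcp_rot'],s['joint_positions'],'adapter',rect(s,c,m,.015)); save(c,'w2.png')
E
```

```text
[ 0.50561393 -0.33756809  0.10998067] [ 3.14013795e+00 -1.50741879e-04  5.83193584e-01] [-7.83604406e-01  4.14735838e-01  1.62786456e+00 -1.65250820e-04
  1.09753718e+00  2.04073659e-01] adapter (array([ 543.1, -312.9]), 123.0, 59.7, 33.73)
```

>>> {"fn": "drive_tool", "kwargs": {
  "commands": [
    {"xyz": [0.9,0,4],"spin": 0},
    {"xyz": [0,0,3.5],"spin": 0},
    {"xyz": [0,0,1.5],"spin": 0},
    {"xyz": [0,0,0],"spin": 0}
  ]
}}

```text
clock: 3.3
tool_pos: [0.513, -0.3319, 0.0212]
tcp_rot: [-3.14, 0.0, 0.584]
contact_force: [0.0, 0.8, 0.0]
grip_width: 1.001
gripper_force: 0.0
```

>>> {"fn": "drive_tool", "kwargs": {
  "commands": [
    {"xyz": [0,0,0],"spin": 0},
    {"xyz": [0,0,0],"spin": 0},
    {"xyz": [0,0,0],"spin": 0},
    {"xyz": [0,0,0],"spin": 0},
    {"xyz": [0,0,0],"spin": 0}
  ],
  "grip": -1,
  "newtons": 8
}}

```text
clock: 3.92
tool_pos: [0.5142, -0.3318, 0.0223]
tcp_rot: [3.14, -0.0, 0.585]
contact_force: [-1.2, 0.5, 5.7]
grip_width: 0.683
gripper_force: 8.0
```

>>> {"fn": "drive_tool", "kwargs": {
  "commands": [
    {"xyz": [0,0,-2],"spin": 0},
    {"xyz": [0,0,-4],"spin": 0},
    {"xyz": [0,0,-5],"spin": 0},
    {"xyz": [0,0,-5],"spin": 0},
    {"xyz": [0,0,0],"spin": 0}
  ]
}}

```text
clock: 4.55
tool_pos: [0.5158, -0.3332, 0.1874]
tcp_rot: [3.132, -0.002, 0.585]
contact_force: [0.4, 0.0, -2.2]
grip_width: 0.679
gripper_force: 8.0
```

```bash
python3 - <<'E'
from h import *
s,c=cap('wrist'); print(s['tool_pos'],s['contact_force'],s['moment'],s['grip_width']); save(c,'a.png',None,.7)
s,c=cap('side'); save(c,'b.png',[270,70,430,210],2.1); 
a,b=cv2.imread('pics/a.png'),cv2.imread('pics/b.png');print(a.shape,b.shape);cv2.imwrite('pics/l1.png',np.hstack([a,b[:294]]))
E
```

```text
[ 0.51584943 -0.33324303  0.18735533] [ 0.43368744  0.0177601  -2.20749644] [-0.03819803  0.07115354 -0.01535898] 0.6792438305156595
(294, 392, 3) (294, 336, 3)
```

View pics/l1.png

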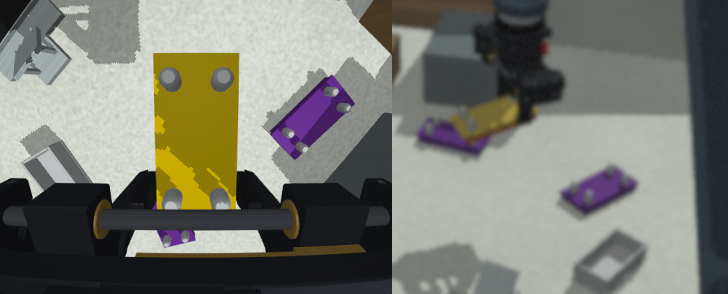

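The adapter is held near its uphill end, nearly level. I'll ease the grip so it droops.

>>> {"fn": "drive_tool", "kwargs": {
  "commands": [
    {"xyz": [0,0,0],"spin": 0},
    {"xyz": [0,0,0],"spin": 0}
  ],
  "newtons": 3
}}

```text
clock: 4.9
tool_pos: [0.5128, -0.3306, 0.1792]
tcp_rot: [-3.138, 0.001, 0.585]
contact_force: [-0.2, -0.3, -3.0]
grip_width: 0.68
gripper_force: 3.0
```

```bash
cat >> h.py <<'E'
from scipy.optimize import least_squares
def droop(s,c):
    """adapter held: tool frame fit of flange stud face far corners -> tilt about tool y (deg, far end down), far end pos"""
    m=yellow(c).astype(np.uint8); n,l,st,_=cv2.connectedComponentsWithStats(m); i=1+np.argmax(st[1:,4])
    k=max(cv2.findContours((l==i).astype(np.uint8),0,1)[0],key=len)[:,0].astype(float)
    # top edge (row minimal side): corners
    r=cv2.approxPolyDP(k.astype(np.int32),6,True)[:,0]
    return r,k
E
python3 - <<'E'
from h import *
s,c=cap('wrist'); r,k=droop(s,c); print(s['tool_pos'],s['moment'],r.tolist(),s['grip_width'])
s2=dict(s); 
# predict far corners & far studs for tilts; pad point at adapter (off, z=zg)
T=rpy(s['tcp_rot']);o=np.array(s['tool_pos'])
for a in [0,10,20,30,45,60,75]:
    t=np.radians(a)
    P=[]
    for x in (36+62,):
        for y in (-.03,.03):
            u=x/1000; w=.015-.008   # along, up from grip point
            P.append(o+T@np.array([u*np.cos(t)+w*np.sin(t), y, .006+u*np.sin(t)-w*np.cos(t)]))
    print(a,proj(s,c,np.array(P)).round(0).tolist())
E
```

```text
[ 0.51277262 -0.33059969  0.17923753] [-0.11228671  0.06848753 -0.04567323] [[217, 280], [220, 298], [241, 299], [340, 298], [343, 285], [325, 252], [323, 270], [298, 267], [300, 237], [291, 232], [259, 237], [259, 270], [237, 270], [234, 253]] 0.6798170324807252
0 [[208.0, 61.0], [356.0, 61.0]]
10 [[217.0, 69.0], [347.0, 69.0]]
20 [[224.0, 81.0], [339.0, 81.0]]
30 [[230.0, 96.0], [333.0, 96.0]]
45 [[236.0, 121.0], [326.0, 121.0]]
60 [[240.0, 148.0], [322.0, 148.0]]
75 [[243.0, 176.0], [319.0, 176.0]]
```

```bash
python3 - <<'E'
from h import *
s,c=cap('wrist'); save(c,'a.png',None,.7)
s,c=cap('side'); save(c,'b.png',[270,70,430,210],2.1); 
a,b=cv2.imread('pics/a.png'),cv2.imread('pics/b.png');cv2.imwrite('pics/l2.png',np.hstack([a,b[:294]]))
E
```

```text
(no output)
```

View pics/l2.png

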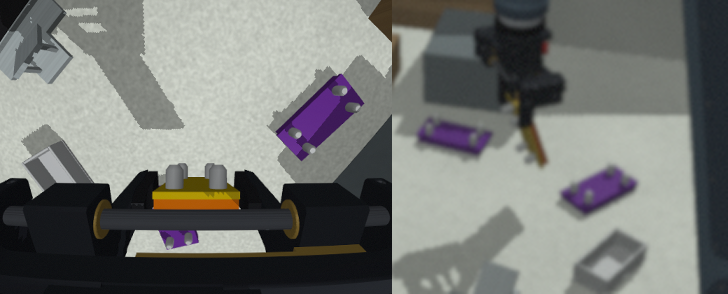

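The adapter now hangs just past vertical. I'll firm the grip, turn to the ramp's direction and view the ramp from close by.

>>> {"fn": "drive_tool", "kwargs": {
  "commands": [
    {"xyz": [0,0,-1],"spin": -0.186},
    {"xyz": [0,0,-1],"spin": -0.186},
    {"xyz": [0,0,-1],"spin": -0.186},
    {"xyz": [0,0,-1],"spin": -0.186},
    {"xyz": [4,-1.2,-1],"spin": 0}
  ],
  "newtons": 8
}}

```text
clock: 5.68
tool_pos: [0.5115, -0.2913, 0.2312]
tcp_rot: [3.141, 0.001, 1.328]
contact_force: [1.6, 1.0, -1.6]
grip_width: 0.681
gripper_force: 8.0
```

>>> {"fn": "drive_tool", "kwargs": {
  "commands": [
    {"xyz": [4,-1.2,0],"spin": 0},
    {"xyz": [4,-1.2,0],"spin": 0},
    {"xyz": [4,-1.2,0],"spin": 0},
    {"xyz": [0,0,0],"spin": 0},
    {"xyz": [0,0,0],"spin": 0}
  ]
}}

```text
clock: 6.3
tool_pos: [0.5056, -0.1649, 0.2313]
tcp_rot: [3.141, 0.0, 1.329]
contact_force: [0.5, -0.4, -2.5]
grip_width: 0.677
gripper_force: 8.0
```

```bash
cat >> h.py <<'E'
def boxes(M):  # adapter corner points under 4x4 pose M: list of arrays (two layers)
    out=[]
    for L,z0,z1 in ((.058,0,.010),(.062,.010,.015)):
        P=np.array([[x,y,z] for x in(-L,L) for y in(-.03,.03) for z in(z0,z1)])
        out.append(P@M[:3,:3].T+M[:3,3])
    return out
def hung(s,deg,off,zg=.008,dz=-.006):
    """pose of the held adapter: drooped by deg about the tool y; grip point at adapter x=-off (adapter +x = tool x at 0), z=zg; grip point at tool z=-dz"""
    T=rpy(s['tcp_rot']); t=np.radians(deg)
    x=np.array([np.cos(t),0,np.sin(t)]); z=np.array([np.sin(t),0,-np.cos(t)]); y=np.cross(z,x)
    A=T@np.c_[x,y,z]; g=np.array(s['tool_pos'])+T@np.array([0,0,-dz])
    M=np.eye(4); M[:3,:3]=A; M[:3,3]=g-A@np.array([-off,0,zg]); return M
def sil(s,c,M):
    m=np.zeros((420,560),np.uint8)
    for P in boxes(M): cv2.fillConvexPoly(m,cv2.convexHull(proj(s,c,P).round().astype(np.int32)),1)
    return m>0
E
cat > look.py <<'E'
from h import *
best=[]
V=[]
for n in ['scene','side']:
    s,c=cap(n); M=hung(s,95,.036); u=sil(s,c,M); ys,xs=np.where(u); b=np.zeros_like(u); b[max(0,ys.min()-25):ys.max()+25,max(0,xs.min()-25):xs.max()+25]=1
    h=cv2.cvtColor(c['color'],cv2.COLOR_RGB2HSV); m=(cv2.inRange(h,(5,120,40),(35,255,255))>0)&b; V.append((s,c,m)); print(n,m.sum())
for n,v in zip(['scene','side'],V):
    R=[]
    for d in range(30,150,5):
        for o in (.030,.036,.042):
            for dz in (-.013,-.006,0):
                u=sil(v[0],v[1],hung(v[0],d,o,dz=dz)); R.append(((u&v[2]).sum()/(u|v[2]).sum(),d,o,dz))
    R.sort(reverse=True); print(n,[tuple(np.round(r,3)) for r in R[:4]])
E
python3 - <<'E'
exec(open('look.py').read())
s,c=cap('wrist'); save(c,'w3.png'); print(s['tool_pos'],s['tcp_rot'])
for l,z in [('groove',.02),('ramp_face',.0345),('landing',.02)]:
    for d in arm.landmark_of(l,'wrist'): print(l,round(d['p'],2),np.round(d['position']),pt(s,c,d['position'],z).round(3))
E
```

```text
scene 341
side 349
scene [(np.float64(0.495), np.float64(105.0), np.float64(0.042), np.float64(-0.006)), (np.float64(0.488), np.float64(110.0), np.float64(0.036), np.float64(-0.013)), (np.float64(0.488), np.float64(110.0), np.float64(0.042), np.float64(-0.013)), (np.float64(0.478), np.float64(105.0), np.float64(0.042), np.float64(-0.013))]
side [(np.float64(0.573), np.float64(115.0), np.float64(0.042), np.float64(-0.006)), (np.float64(0.566), np.float64(115.0), np.float64(0.03), np.float64(-0.013)), (np.float64(0.56), np.float64(110.0), np.float64(0.042), np.float64(-0.006)), (np.float64(0.545), np.float64(115.0), np.float64(0.036), np.float64(-0.006))]
[ 0.50548416 -0.16554032  0.23116368] [3.14146709e+00 3.49596338e-04 1.32787871e+00]
groove 0.76 [247.  70.] [ 0.502 -0.032  0.02 ]
ramp_face 0.55 [250. 113.] [ 0.494 -0.077  0.035]
```

View pics/w3.png

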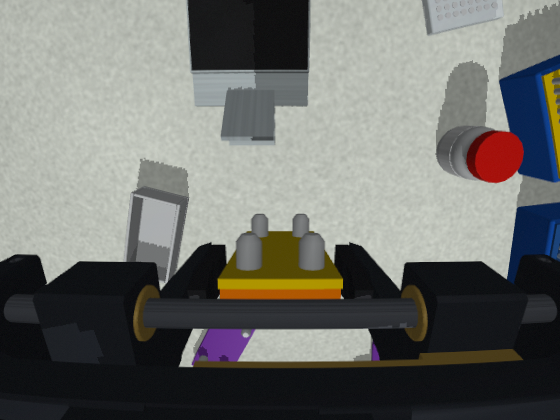

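The ramp is clear from above. The mat edge runs from (191,71) to (309,71), and the plate's top edge from about (222,138) to (275,138).

```bash
python3 - <<'E'
from h import *
s,c=cap('wrist')
g=cv2.cvtColor(c['color'],cv2.COLOR_RGB2GRAY).astype(float)
k=(c['color'].max(2)<60); 
# mat edge row per column
L=[]
for col in range(200,302,10):
    col_=k[40:100,col]; L.append((col,40+np.where(col_)[0].max()+.5))
P=np.array([pt(s,c,p,.02)[:2] for p in L]); f=np.polyfit(P[:,0],P[:,1],1); print('edge angle',np.degrees(np.arctan(f[0])))
rows=[]
for r in (30,45,60):
    w=np.where(k[r,150:340])[0]+150; a,b=pt(s,c,(w.min()-.5,r),.02),pt(s,c,(w.max()+.5,r),.02); rows.append((a+b)/2); print(a.round(4),b.round(4),np.linalg.norm(a-b).round(4))
d=rows[0]-rows[-1]; print('mid line dir',np.degrees(np.arctan2(d[1],d[0])))
m=rows[1]; th=np.radians(76.15); u=np.array([np.cos(th),np.sin(th)])
# intersect midline with edge
t=(f[0]*m[0]+f[1]-m[1])/(u[1]-f[0]*u[0]); gv=m[:2]+t*u; print('groove',gv)
for q in ((222,138),(275,140),(228,88),(275,92)):
    z=.059 if q[1]>100 else .010
    p=pt(s,c,q,z)[:2]-gv; print(q,'ramp xy',(p@[u[1],-u[0]]).round(4),(p@u).round(4))
save(c,'r.png',[180,50,320,160],5)
E
```

```text
edge angle -14.218265359510609
[0.453  0.0222 0.02  ] [ 0.574  -0.0088  0.02  ] 0.1249
[0.4495 0.0077 0.02  ] [ 0.5707 -0.0231  0.02  ] 0.125
[ 0.446  -0.0069  0.02  ] [ 0.5674 -0.0378  0.02  ] 0.1252
mid line dir 76.90863294852522
groove [ 0.50417246 -0.03189864]
(222, 138) ramp xy -0.0257 -0.0709
(275, 140) ramp xy 0.028 -0.0731
(228, 88) ramp xy -0.0256 -0.0179
(275, 92) ramp xy 0.0275 -0.0225
```

View pics/r.png

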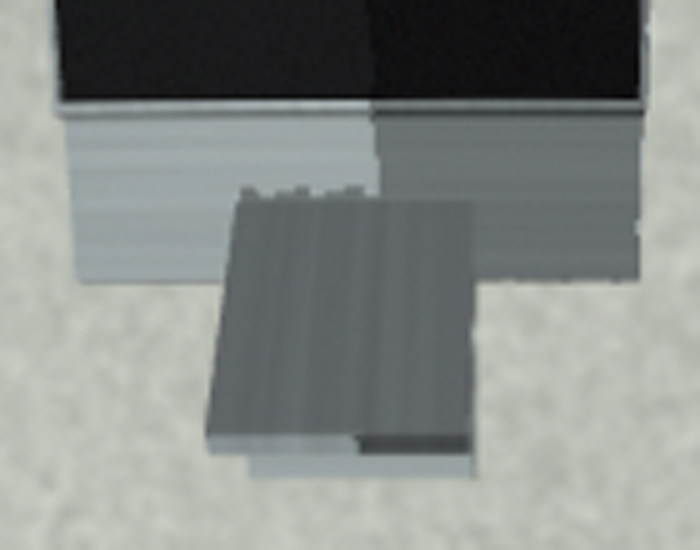

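```bash
python3 - <<'E'
from h import *
s,c=cap('wrist')
save(c,'f.png',[200,200,360,310],5)
obs=np.array([[219,280],[342,280],[220,290],[341,290],[220,299],[341,299],[262.,232],[297,232]])
loc=np.array([[-.062,y,.015] for y in(-.03,.03)]+[[-.062,y,.010] for y in(-.03,.03)]+[[-.058,y,.010] for y in(-.03,.03)])
loc=np.array([[-.062,-.03,.015],[-.062,.03,.015],[-.062,-.03,.010],[-.062,.03,.010]])
st=np.array([[x,y,.033] for x in(-.042,.042) for y in(-.017,.017)])
for d in (95,100,105,110,115,120):
  for o in (.036,):
    M=hung(s,d,o,zg=.010,dz=-.012)
    f=lambda L:proj(s,c,L@M[:3,:3].T+M[:3,3]).round(0).tolist()
    print(d,'upper',f(loc[:3:2]),'lower',f(np.array([[.062,-.03,.015],[.062,.03,.015]])),'studs',f(st))
E
```

```text
95 upper [[347.0, 277.0], [347.0, 287.0]] lower [[315.0, 215.0], [245.0, 215.0]] studs [[314.0, 227.0], [247.0, 227.0], [302.0, 198.0], [259.0, 198.0]]
100 upper [[347.0, 272.0], [347.0, 283.0]] lower [[315.0, 225.0], [246.0, 225.0]] studs [[314.0, 225.0], [247.0, 225.0], [302.0, 207.0], [259.0, 207.0]]
105 upper [[347.0, 267.0], [347.0, 278.0]] lower [[314.0, 234.0], [246.0, 234.0]] studs [[314.0, 223.0], [248.0, 223.0], [301.0, 215.0], [259.0, 215.0]]
110 upper [[347.0, 262.0], [347.0, 273.0]] lower [[314.0, 244.0], [246.0, 244.0]] studs [[313.0, 222.0], [248.0, 222.0], [301.0, 223.0], [259.0, 223.0]]
115 upper [[347.0, 257.0], [347.0, 268.0]] lower [[314.0, 254.0], [246.0, 254.0]] studs [[313.0, 222.0], [248.0, 222.0], [301.0, 232.0], [259.0, 232.0]]
120 upper [[346.0, 252.0], [347.0, 263.0]] lower [[314.0, 264.0], [246.0, 264.0]] studs [[312.0, 221.0], [249.0, 221.0], [301.0, 240.0], [259.0, 240.0]]
```

View pics/f.png

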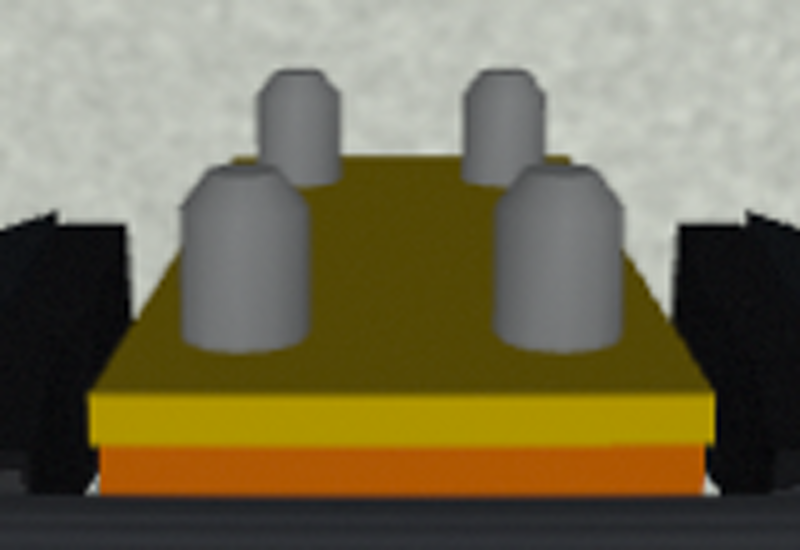

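```bash
python3 - <<'E'
from h import *
s,c=cap('wrist')
obs=np.array([[342,278.5],[218.5,278.5],[342,289],[218.5,289],[314,231.5],[247,231.5]])
loc=np.array([[-.062,-.03,.015],[-.062,.03,.015],[-.062,-.03,.010],[-.062,.03,.010],[.062,-.03,.015],[.062,.03,.015]])
def f(p):
    M=hung(s,p[0],p[1],zg=.010,dz=p[2]); M=M.copy(); M[:3,3]+=rpy(s['tcp_rot'])@[0,p[3],0]
    return (proj(s,c,loc@M[:3,:3].T+M[:3,3])-obs).ravel()
r=least_squares(f,[105,.036,-.012,0],x_scale=[10,.01,.01,.01]);print(r.x,np.abs(r.fun).max())
M=hung(s,r.x[0],r.x[1],zg=.01,dz=r.x[2]);T=rpy(s['tcp_rot'])
for q in ([.062,0,.015],[.062,0,.010],[.058,0,0]):print((T.T@(M[:3,:3]@q+M[:3,3]-s['tool_pos'])).round(4))
E
```

```text
[ 1.00676046e+02  8.08221862e-02  2.43335535e-02 -1.26854794e-04] 0.9416247564398645
[-0.0215  0.      0.1169]
[-0.0265  0.      0.116 ]
[-0.0355  0.      0.1102]
```

>>> {"fn": "drive_tool", "kwargs": {
  "commands": [
    {"xyz": [4.65,-1.1,0],"spin": 0},
    {"xyz": [4.65,-1.1,0],"spin": 0},
    {"xyz": [4.65,-1.1,0],"spin": 0},
    {"xyz": [0,0,3.5],"spin": 0},
    {"xyz": [0,0,3.5],"spin": 0}
  ]
}}

```text
clock: 7.38
tool_pos: [0.5073, -0.0205, 0.161]
tcp_rot: [3.14, 0.0, 1.331]
contact_force: [0.3, 0.4, -2.5]
grip_width: 0.678
gripper_force: 8.0
```

>>> {"fn": "drive_tool", "kwargs": {
  "commands": [
    {"xyz": [0,0,0.8],"spin": 0},
    {"xyz": [0,0,0],"spin": 0},
    {"xyz": [0,0,0],"spin": 0}
  ]
}}

```text
clock: 7.75
tool_pos: [0.5078, -0.0217, 0.1547]
tcp_rot: [3.139, 0.0, 1.328]
contact_force: [0.3, -0.4, -1.8]
grip_width: 0.677
gripper_force: 8.0
```

```bash
cat > rp.py <<'E'
from h import *
G=np.array([.5041,-.0344]);th=np.radians(76.1);u=np.array([np.cos(th),np.sin(th)]);v=np.array([u[1],-u[0]])
def where(s): p=np.array(s['tool_pos'][:2])-G; return np.r_[p@v,p@u,s['tool_pos'][2]].round(4)
s=arm.observe(); print('ramp xyz',where(s),'rpy',s['tcp_rot'].round(3),'F',s['contact_force'].round(1),'w',s['grip_width'],s['clock'])
E
python3 - <<'E'
from rp import *
for n,b in (('scene',[230,130,350,240]),('side',[260,140,380,250])):
    s,c=cap(n); save(c,n+'c.png',b,3.2)
a,b=cv2.imread('pics/scenec.png'),cv2.imread('pics/sidec.png');cv2.imwrite('pics/p1.png',np.hstack([a,b]))
E
```

```text
ramp xyz [0.0006 0.0132 0.1547] rpy [3.139 0.    1.328] F [ 0.3 -0.4 -1.8] w 0.6773868179759094 7.75
```

View pics/p1.png

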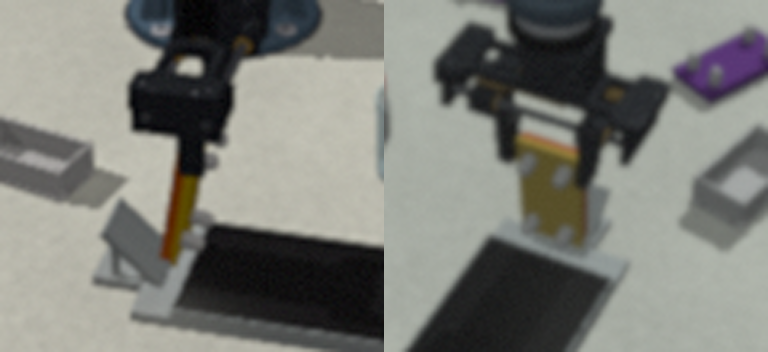

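The adapter hangs about 10° past vertical, its foot just above the groove and the studs downhill. That was my tenth picture, so I'll go by numbers from here.

>>> {"fn": "drive_tool", "kwargs": {
  "commands": [
    {"xyz": [0,0,1],"spin": 0},
    {"xyz": [0,0,1],"spin": 0},
    {"xyz": [0,0,0],"spin": 0}
  ]
}}

```text
clock: 8.22
tool_pos: [0.5058, -0.0209, 0.1318]
tcp_rot: [-3.139, -0.0, 1.329]
contact_force: [-0.6, 0.4, -1.2]
grip_width: 0.682
gripper_force: 8.0
```

>>> {"fn": "drive_tool", "kwargs": {
  "commands": [
    {"xyz": [0,0,0.4],"spin": 0},
    {"xyz": [0,0,0],"spin": 0}
  ]
}}

```text
clock: 8.48
tool_pos: [0.5066, -0.0211, 0.1289]
tcp_rot: [-3.141, -0.0, 1.329]
contact_force: [0.9, 0.1, -1.7]
grip_width: 0.679
gripper_force: 8.0
```

>>> {"fn": "drive_tool", "kwargs": {
  "commands": [
    {"xyz": [0,0,0.4],"spin": 0},
    {"xyz": [0,0,0],"spin": 0}
  ]
}}

```text
clock: 8.72
tool_pos: [0.5074, -0.0213, 0.1257]
tcp_rot: [3.14, 0.0, 1.329]
contact_force: [1.3, 1.2, 1.3]
grip_width: 0.677
gripper_force: 8.0
```

```bash
python3 rp.py
```

```text
ramp xyz [0.     0.0135 0.1257] rpy [3.14  0.    1.329] F [1.3 1.2 1.3] w 0.6766622591953849 8.725
```

>>> {"fn": "drive_tool", "kwargs": {
  "commands": [
    {"xyz": [0,0,0],"spin": 0},
    {"xyz": [-0.9,0,0],"spin": 0},
    {"xyz": [-0.9,0,0],"spin": 0},
    {"xyz": [-0.8,0,0],"spin": 0},
    {"xyz": [-0.8,0,0],"spin": 0}
  ],
  "newtons": 3
}}

```text
clock: 9.35
tool_pos: [0.4978, -0.0547, 0.1246]
tcp_rot: [-3.14, -0.0, 1.328]
contact_force: [0.5, 0.3, -1.8]
grip_width: 0.681
gripper_force: 3.0
```

>>> {"fn": "drive_tool", "kwargs": {
  "commands": [
    {"xyz": [-0.8,0,0.1],"spin": 0},
    {"xyz": [-0.8,0,0.2],"spin": 0},
    {"xyz": [-0.7,0,0.2],"spin": 0},
    {"xyz": [0,0,0],"spin": 0}
  ]
}}

```text
clock: 9.85
tool_pos: [0.4928, -0.0769, 0.1199]
tcp_rot: [-3.141, -0.0, 1.328]
contact_force: [0.2, 1.3, -1.6]
grip_width: 0.684
gripper_force: 3.0
```

```bash
cat >> h.py <<'E'
def fitpose(views,p0,freeze=None):
    """IoU search of adapter tilt in the ramp plane; views: list of (s,c,mask)"""
    pass
E
python3 - <<'E'
from rp import *
# lean pose check: project candidate tilt about foot (orange corner at y=-18,z=10) into scene camera, IoU with yellow mask
def lean(d,yf=-.018,zf=.010,ox=0):
    t=np.radians(d); U=np.r_[u,0];V=np.r_[v,0];Z=np.array([0,0,1.])
    x=U*np.cos(t)-Z*np.sin(t); n=U*np.sin(t)+Z*np.cos(t); y=np.cross(n,x)
    M=np.eye(4);M[:3,:3]=np.c_[x,y,n];M[:3,3]=np.r_[G,0]+U*yf+Z*zf+V*ox-x*.058;return M
for nme in ('scene','side'):
    s,c=cap(nme);h=cv2.cvtColor(c['color'],cv2.COLOR_RGB2HSV);m=cv2.inRange(h,(5,120,40),(35,255,255))>0
    b=sil(s,c,lean(70));ys,xs=np.where(b);w=np.zeros_like(m);w[ys.min()-15:ys.max()+15,xs.min()-20:xs.max()+20]=1;m&=w
    R=sorted([((sil(s,c,lean(d,yf))&m).sum()/(sil(s,c,lean(d,yf))|m).sum(),d,yf) for d in range(30,121,3) for yf in(-.022,-.018,-.013)],reverse=True);print(nme,m.sum(),np.round(R[:4],3).tolist())
E
```

```text
ramp xyz [-0.0007 -0.044   0.1199] rpy [-3.141 -0.     1.328] F [ 0.2  1.3 -1.6] w 0.6844024885779817 9.85
scene 370 [[0.51, 72.0, -0.022], [0.508, 69.0, -0.018], [0.505, 69.0, -0.022], [0.494, 72.0, -0.018]]
side 481 [[0.565, 72.0, -0.022], [0.561, 75.0, -0.022], [0.553, 72.0, -0.018], [0.55, 69.0, -0.022]]
```

Tilt is about 70°, matching the plan.

>>> {"fn": "drive_tool", "kwargs": {
  "commands": [
    {"xyz": [-0.9,0,0.3],"spin": 0},
    {"xyz": [-0.8,0,0.3],"spin": 0},
    {"xyz": [-0.8,0,0.45],"spin": 0},
    {"xyz": [-0.7,0,0.45],"spin": 0},
    {"xyz": [-0.7,0,0.5],"spin": 0}
  ]
}}

```text
clock: 10.58
tool_pos: [0.4837, -0.1149, 0.0999]
tcp_rot: [3.141, -0.0, 1.329]
contact_force: [-0.5, -0.3, 0.7]
grip_width: 0.683
gripper_force: 3.0
```

>>> {"fn": "drive_tool", "kwargs": {
  "commands": [
    {"xyz": [0,0,0],"spin": 0},
    {"xyz": [0,0,0],"spin": 0}
  ]
}}

```text
clock: 10.82
tool_pos: [0.4837, -0.1144, 0.1002]
tcp_rot: [-3.141, -0.0, 1.329]
contact_force: [-0.6, 0.4, -0.7]
grip_width: 0.678
gripper_force: 3.0
```

```bash
cat > lean.py <<'E'
from rp import *
def lean(d,yf=-.018,zf=.010,ox=0):
    t=np.radians(d); U=np.r_[u,0];V=np.r_[v,0];Z=np.array([0,0,1.])
    x=U*np.cos(t)-Z*np.sin(t); n=U*np.sin(t)+Z*np.cos(t); y=np.cross(n,x)
    M=np.eye(4);M[:3,:3]=np.c_[x,y,n];M[:3,3]=np.r_[G,0]+U*yf+Z*zf+V*ox-x*.058;return M
def check():
  for nme in ('scene','side'):
    s,c=cap(nme);h=cv2.cvtColor(c['color'],cv2.COLOR_RGB2HSV);m=cv2.inRange(h,(5,120,40),(35,255,255))>0
    b=sil(s,c,lean(50));ys,xs=np.where(b);w=np.zeros_like(m);w[ys.min()-20:ys.max()+15,xs.min()-20:xs.max()+20]=1;m&=w
    R=sorted([((sil(s,c,lean(d,yf))&m).sum()/(sil(s,c,lean(d,yf))|m).sum(),d,yf) for d in range(30,121,3) for yf in(-.026,-.022,-.018,-.013)],reverse=True);print(nme,m.sum(),np.round(R[:4],3).tolist())
check()
E
python3 lean.py
```

```text
ramp xyz [-0.0006 -0.0825  0.1002] rpy [-3.141 -0.     1.329] F [-0.6  0.4 -0.7] w 0.6775287971251255 10.825
scene 530 [[0.612, 45.0, -0.013], [0.61, 48.0, -0.018], [0.602, 42.0, -0.018], [0.597, 45.0, -0.018]]
side 533 [[0.614, 36.0, -0.022], [0.612, 30.0, -0.022], [0.61, 30.0, -0.026], [0.607, 30.0, -0.018]]
```

>>> {"fn": "drive_tool", "kwargs": {
  "commands": [
    {"xyz": [0,0,0],"spin": 0},
    {"xyz": [0,0,0],"spin": 0},
    {"xyz": [0,0,0],"spin": 0},
    {"xyz": [0,0,0],"spin": 0}
  ],
  "grip": 1
}}

```text
clock: 11.42
tool_pos: [0.4838, -0.1144, 0.1002]
tcp_rot: [3.141, 0.0, 1.329]
contact_force: [0.7, -0.1, -0.4]
grip_width: 1.001
gripper_force: 0.0
```

```bash
python3 lean.py
```

```text
ramp xyz [-0.0005 -0.0825  0.1002] rpy [3.141 0.    1.329] F [ 0.7 -0.1 -0.4] w 1.000996947024701 11.425
scene 519 [[0.61, 45.0, -0.013], [0.61, 48.0, -0.018], [0.593, 42.0, -0.018], [0.59, 45.0, -0.018]]
side 526 [[0.604, 36.0, -0.022], [0.602, 30.0, -0.022], [0.601, 30.0, -0.018], [0.6, 30.0, -0.013]]
```

>>> {"fn": "drive_tool", "kwargs": {
  "commands": [
    {"xyz": [0,0,-3],"spin": 0},
    {"xyz": [0,0,-4.5],"spin": 0},
    {"xyz": [0,0,-4.5],"spin": 0},
    {"xyz": [-5,0,0],"spin": 0},
    {"xyz": [-5,0,0],"spin": 0}
  ]
}}

```text
clock: 12.15
tool_pos: [0.46, -0.2124, 0.2213]
tcp_rot: [3.139, 0.001, 1.331]
contact_force: [0.8, 0.7, -0.5]
grip_width: 1.001
gripper_force: 0.0
```

>>> {"fn": "drive_tool", "kwargs": {
  "commands": [
    {"xyz": [0,0,0],"spin": 0},
    {"xyz": [0,0,0],"spin": 0},
    {"xyz": [0,0,0],"spin": 0}
  ],
  "grip": -1
}}

```text
clock: 12.52
tool_pos: [0.4599, -0.2103, 0.22]
tcp_rot: [-3.141, -0.0, 1.33]
contact_force: [-0.2, -0.1, 0.6]
grip_width: 0.683
gripper_force: 0.0
```

```bash
python3 lean.py; python3 - <<'E'
from rp import *
s,c=cap('wrist'); save(c,'w5.png'); m=yellow(c)
n,l,st,_=cv2.connectedComponentsWithStats(m.astype(np.uint8));i=1+np.argmax(st[1:,4]);print(st[i])
k=max(cv2.findContours((l==i).astype(np.uint8),0,1)[0],key=len); b=cv2.boxPoints(cv2.minAreaRect(k)); print(b.round(0).tolist())
print(cv2.approxPolyDP(k,5,True)[:,0].tolist())
E
```

```text
ramp xyz [-0.0006 -0.1814  0.22  ] rpy [-3.141 -0.     1.33 ] F [-0.2 -0.1  0.6] w 0.6833037501125565 12.525
scene 610 [[0.732, 48.0, -0.018], [0.719, 45.0, -0.018], [0.717, 48.0, -0.022], [0.714, 42.0, -0.013]]
side 522 [[0.599, 36.0, -0.022], [0.598, 30.0, -0.022], [0.597, 30.0, -0.018], [0.596, 30.0, -0.013]]
ramp xyz [-0.0005 -0.1814  0.2201] rpy [-3.141 -0.     1.33 ] F [-0.6  0.3 -0.3] w 0.5926014196175207 12.625
[ 243   18   75   94 5488]
[[243.0, 18.0], [317.0, 18.0], [317.0, 111.0], [243.0, 111.0]]
[[252, 18], [245, 111], [315, 111], [309, 19], [291, 25], [290, 18]]
```

Leaning cleanly and centred. Next I'll push from behind with closed fingers.

>>> {"fn": "drive_tool", "kwargs": {
  "commands": [
    {"xyz": [0,0,4.5],"spin": 0},
    {"xyz": [0,0,4.5],"spin": 0},
    {"xyz": [0,0,3.6],"spin": 0},
    {"xyz": [2.5,0,0],"spin": 0},
    {"xyz": [2,0,0],"spin": 0}
  ],
  "grip": -1
}}

```text
clock: 13.3
tool_pos: [0.4704, -0.1664, 0.0934]
tcp_rot: [-3.14, -0.001, 1.329]
contact_force: [0.6, -0.6, 0.2]
grip_width: 0.005
gripper_force: 0.0
```

>>> {"fn": "drive_tool", "kwargs": {
  "commands": [
    {"xyz": [1,0,0],"spin": 0},
    {"xyz": [1,0,0],"spin": 0},
    {"xyz": [1,0,-0.3],"spin": 0},
    {"xyz": [1,0,-0.5],"spin": 0},
    {"xyz": [1,0,-0.5],"spin": 0}
  ]
}}

```text
clock: 13.92
tool_pos: [0.4831, -0.1191, 0.108]
tcp_rot: [3.14, 0.0, 1.328]
contact_force: [-0.7, -1.7, 0.3]
grip_width: 0.0
gripper_force: 0.7
```

```bash
python3 lean.py
```

```text
ramp xyz [-1.00e-04 -8.73e-02  1.08e-01] rpy [3.14  0.    1.328] F [-0.7 -1.7  0.3] w 0.0004805429975282399 13.925
scene 619 [[0.664, 60.0, -0.018], [0.663, 57.0, -0.018], [0.659, 63.0, -0.022], [0.655, 54.0, -0.013]]
side 544 [[0.614, 66.0, -0.026], [0.612, 33.0, -0.013], [0.61, 30.0, -0.013], [0.609, 69.0, -0.026]]
```

>>> {"fn": "drive_tool", "kwargs": {
  "commands": [
    {"xyz": [1,0,-0.4],"spin": 0},
    {"xyz": [1,0,-0.4],"spin": 0},
    {"xyz": [1,0,-0.2],"spin": 0},
    {"xyz": [1,0,0],"spin": 0},
    {"xyz": [1,0,0],"spin": 0}
  ]
}}

```text
clock: 14.65
tool_pos: [0.4945, -0.0698, 0.117]
tcp_rot: [-3.141, -0.0, 1.329]
contact_force: [0.1, 1.0, 0.6]
grip_width: 0.002
gripper_force: 0.1
```

>>> {"fn": "drive_tool", "kwargs": {
  "commands": [
    {"xyz": [1,0,0],"spin": 0},
    {"xyz": [1,0,0],"spin": 0},
    {"xyz": [1,0,0],"spin": 0},
    {"xyz": [1,0,0],"spin": 0},
    {"xyz": [1,0,0],"spin": 0}
  ]
}}

```text
clock: 15.28
tool_pos: [0.5067, -0.0215, 0.1172]
tcp_rot: [-3.142, -0.0, 1.329]
contact_force: [-0.5, 0.9, -0.3]
grip_width: 0.006
gripper_force: 0.0
```

```bash
python3 lean.py; python3 - <<'E'
from h import *
for n in ('scene','side'):
    s,c=cap(n); m=yellow(c); w=np.zeros_like(m)
    (x,y),=proj(s,c,[[.522,.043,.04]]); x,y=int(x),int(y); w[y-40:y+40,x-50:x+50]=1; print(n,rect(s,c,m&w,.045))
E
```

```text
ramp xyz [-0.0006  0.0131  0.1172] rpy [-3.142 -0.     1.329] F [-0.5  0.9 -0.3] w 0.006030933013123483 15.275
scene 375 [[0.634, 117.0, -0.018], [0.601, 117.0, -0.022], [0.58, 120.0, -0.022], [0.578, 120.0, -0.026]]
side 113 [[0.305, 120.0, -0.022], [0.299, 120.0, -0.026], [0.298, 120.0, -0.018], [0.274, 120.0, -0.013]]
scene (array([474.4,   4. ]), 180.4, 47.7, 145.0)
side (array([516.6,  -5.4]), 72.6, 57.3, 167.44)
```

>>> {"fn": "drive_tool", "kwargs": {
  "commands": [
    {"xyz": [0,0,-4],"spin": 0},
    {"xyz": [0,0,-4.5],"spin": 0},
    {"xyz": [-5,0,-4],"spin": 0},
    {"xyz": [-4.5,0,0],"spin": 0},
    {"xyz": [0,0,0],"spin": 0}
  ]
}}

```text
clock: 16.1
tool_pos: [0.4837, -0.1159, 0.2419]
tcp_rot: [3.14, 0.001, 1.324]
contact_force: [-0.3, -0.5, 0.0]
grip_width: 0.008
gripper_force: 0.0
```

>>> {"fn": "drive_tool", "kwargs": {
  "commands": [
    {"xyz": [0,0,0],"spin": 0},
    {"xyz": [0,0,0],"spin": 0},
    {"xyz": [0,0,0],"spin": 0}
  ],
  "grip": 1
}}

```text
clock: 16.48
tool_pos: [0.4841, -0.1123, 0.2409]
tcp_rot: [-3.141, -0.0, 1.33]
contact_force: [-0.2, 1.0, 0.1]
grip_width: 0.324
gripper_force: 0.0
```

```bash
cat > top.py <<'E'
from h import *
def oran(c):
    h=cv2.cvtColor(c['color'],cv2.COLOR_RGB2HSV); m=cv2.inRange(h,(3,150,50),(19,255,255))
    return cv2.morphologyEx(cv2.morphologyEx(m,cv2.MORPH_CLOSE,np.ones((17,17))),cv2.MORPH_OPEN,np.ones((5,5)))>0
def top(z):
    s,c=cap('wrist'); m=oran(c); r=rect(s,c,m,z); print(s['clock'],s['tool_pos'].round(4),s['tcp_rot'].round(3),r, m.sum()); return s,c,r
E
python3 - <<'E'
from top import *
s,c,r=top(.053); save(c,'w6.png')
for n in ('scene','side'):
    s,c=cap(n); m=oran(c); w=np.zeros_like(m)
    (x,y),=proj(s,c,[[.522,.043,.04]]); x,y=int(x),int(y); w[y-40:y+40,x-50:x+50]=1; print(n,rect(s,c,m&w,.053))
E
```

```text
16.475 [ 0.4841 -0.1123  0.2409] [-3.141 -0.     1.33 ] (array([517.6,  22.6]), 100.2, 61.2, 76.18) 6568
scene (array([527.6,  29.6]), 116.2, 68.8, 76.11)
side (array([518. ,  38.2]), 115.6, 61.7, 75.59)
```

Landed studs-down at 76°. I'll take a closer look.

>>> {"fn": "drive_tool", "kwargs": {
  "commands": [
    {"xyz": [4.5,0,0],"spin": 0},
    {"xyz": [3.5,0,0],"spin": 0},
    {"xyz": [0,0,0],"spin": 0}
  ]
}}

```text
clock: 17.0
tool_pos: [0.5034, -0.0336, 0.2412]
tcp_rot: [-3.141, -0.0, 1.332]
contact_force: [-0.6, -1.0, -0.5]
grip_width: 0.8
gripper_force: 0.0
```

```bash
python3 - <<'E'
from top import *
s,c,r=top(.053); save(c,'w7.png')
d,tp=arm.landmark_of('adapter','wrist'),s
for e in d: print(e['p'],e['position'],pt(s,c,e['position'],.053).round(4))
m=oran(c); n,l,st,_=cv2.connectedComponentsWithStats(m.astype(np.uint8)); print(st[1:].tolist())
m2=yellow(c); print('y+o',rect(s,c,m2,.05))
g=np.array(r[0])/1000-s['tool_pos'][:2]; y=s['tcp_rot'][2]; print('tool dx,dy mm',1000*(g@[np.cos(y),np.sin(y)]),1000*(g@[np.sin(y),-np.cos(y)]))
E
```

```text
17.0 [ 0.5034 -0.0336  0.2412] [-3.141 -0.     1.332] (array([519.5,  30.7]), 115.8, 61.5, 76.26) 6565
0.75 [279.2, 131.2] [0.5178 0.0292 0.053 ]
[[251, 71, 60, 113, 6565]]
y+o (array([519.6,  31. ]), 119.9, 62.1, 76.26)
tool dx,dy mm 66.26534342057816 0.45379570532948915
```

>>> {"fn": "drive_tool", "kwargs": {
  "commands": [
    {"xyz": [4,0,0],"spin": 0},
    {"xyz": [2.6,0,3],"spin": 0},
    {"xyz": [0,0,5],"spin": 0},
    {"xyz": [0,0,5],"spin": 0},
    {"xyz": [0,0,0],"spin": 0}
  ],
  "grip": 1
}}

```text
clock: 17.73
tool_pos: [0.5157, 0.0281, 0.1077]
tcp_rot: [-3.133, 0.001, 1.328]
contact_force: [-0.5, -0.8, -0.3]
grip_width: 1.002
gripper_force: 0.0
```

```bash
python3 - <<'E'
from h import *
s=arm.observe(); g=np.array([.5195,.0308])-s['tool_pos'][:2]; y=s['tcp_rot'][2]; print(s['tool_pos'],1000*(g@[np.cos(y),np.sin(y)]),1000*(g@[np.sin(y),-np.cos(y)]))
E
```

```text
[0.51573265 0.0280747  0.10766152] 3.5522315082362814 3.0003093017779414
```

>>> {"fn": "drive_tool", "kwargs": {
  "commands": [
    {"xyz": [0.2,0.2,3.5],"spin": 0},
    {"xyz": [0,0,2],"spin": 0},
    {"xyz": [0,0,0.8],"spin": 0},
    {"xyz": [0,0,0],"spin": 0}
  ]
}}

```text
clock: 18.23
tool_pos: [0.5224, 0.0294, 0.0495]
tcp_rot: [3.14, -0.0, 1.328]
contact_force: [-0.6, 0.7, 0.5]
grip_width: 0.996
gripper_force: 0.0
```

>>> {"fn": "drive_tool", "kwargs": {
  "commands": [
    {"xyz": [0,0,0],"spin": 0},
    {"xyz": [0,0,0],"spin": 0},
    {"xyz": [0,0,0],"spin": 0},
    {"xyz": [0,0,0],"spin": 0},
    {"xyz": [0,0,0],"spin": 0}
  ],
  "grip": -1,
  "newtons": 40
}}

```text
clock: 18.85
tool_pos: [0.5215, 0.03, 0.0486]
tcp_rot: [3.142, 0.0, 1.329]
contact_force: [-1.8, 1.4, 6.3]
grip_width: 0.676
gripper_force: 40.0
```

>>> {"fn": "drive_tool", "kwargs": {
  "commands": [
    {"xyz": [0,0,-2],"spin": 0},
    {"xyz": [0,0,-4],"spin": 0},
    {"xyz": [0,0,-5],"spin": 0},
    {"xyz": [0,0,-5],"spin": 0},
    {"xyz": [0,0,0],"spin": 0}
  ]
}}

```text
clock: 19.48
tool_pos: [0.5241, 0.0296, 0.2125]
tcp_rot: [3.133, -0.001, 1.329]
contact_force: [-0.0, -0.1, -1.4]
grip_width: 0.678
gripper_force: 40.0
```

```bash
python3 - <<'E'
from top import *
s,c,r=top(.2); save(c,'w8.png'); print(s['joint_positions'].round(3))
n='scene';s,c=cap(n); 
for n in('scene','side'):
    s,c=cap(n)
    for l,z in [('dock_top',.05),('dock',0)]:
        for d in arm.landmark_of(l,n): print(n,l,round(d['p'],2),np.round(d['position']),pt(s,c,d['position'],z).round(3))
    h=cv2.cvtColor(c['color'],cv2.COLOR_RGB2HSV); m=cv2.inRange(h,(100,120,50),(125,255,255))>0; w=np.zeros_like(m); (x,y),=proj(s,c,[[.553,.365,.05]]); x,y=int(x),int(y); w[max(0,y-45):y+60,x-60:x+60]=1; print(rect(s,c,m&w,.05))
E
```

```text
19.475 [0.5241 0.0296 0.2125] [ 3.133e+00 -1.000e-03  1.329e+00] (array([528.2,  47.1]), 79.1, 69.1, 75.86) 23029
[-0.17   0.108  1.781  0.     1.244  0.072]
scene dock_top 0.91 [437. 211.] [0.541 0.361 0.05 ]
scene dock 0.79 [438. 227.] [0.549 0.373 0.   ]
(array([572.8, 358.8]), 204.3, 76.2, 7.93)
side dock_top 0.89 [262. 327.] [0.54  0.369 0.05 ]
side dock 0.67 [259. 337.] [0.55 0.37 0.  ]
side dock 0.54 [302. 184.] [ 0.566 -0.208  0.   ]
(array([530.3, 366.2]), 76.7, 51.4, 5.84)
```

>>> {"fn": "drive_tool", "kwargs": {
  "commands": [
    {"xyz": [2.5,-1.5,-0.6],"spin": 0},
    {"xyz": [4,-2.7,-0.6],"spin": 0},
    {"xyz": [4,-2.7,-0.6],"spin": 0},
    {"xyz": [4,-2.7,-0.6],"spin": 0},
    {"xyz": [4,-2.7,-0.6],"spin": 0}
  ]
}}

```text
clock: 20.5
tool_pos: [0.4455, 0.2403, 0.2378]
tcp_rot: [-3.141, 0.0, 1.329]
contact_force: [-0.1, -0.2, -1.8]
grip_width: 0.676
gripper_force: 40.0
```

>>> {"fn": "drive_tool", "kwargs": {
  "commands": [
    {"xyz": [4,-2.7,-0.5],"spin": 0},
    {"xyz": [4,-2.7,0],"spin": 0},
    {"xyz": [2,-1.5,0],"spin": 0},
    {"xyz": [0,0,0],"spin": 0.16},
    {"xyz": [0,0,0],"spin": 0.16}
  ]
}}

```text
clock: 21.12
tool_pos: [0.4027, 0.3531, 0.2423]
tcp_rot: [-3.141, 0.001, 1.005]
contact_force: [-0.0, 0.4, -1.5]
grip_width: 0.678
gripper_force: 40.0
```

>>> {"fn": "drive_tool", "kwargs": {
  "commands": [
    {"xyz": [0,0,0],"spin": 0.18},
    {"xyz": [0,0,0],"spin": 0.18},
    {"xyz": [0,0,0],"spin": 0.18},
    {"xyz": [0,0,0],"spin": 0.18},
    {"xyz": [0,0,0],"spin": 0.16}
  ]
}}

```text
clock: 21.75
tool_pos: [0.4031, 0.3525, 0.2424]
tcp_rot: [3.141, 0.001, 0.123]
contact_force: [0.3, 0.5, -0.9]
grip_width: 0.677
gripper_force: 40.0
```

>>> {"fn": "drive_tool", "kwargs": {
  "commands": [
    {"xyz": [0,0,0],"spin": 0},
    {"xyz": [0,0,0],"spin": 0}
  ]
}}

```text
clock: 22.0
tool_pos: [0.4032, 0.3526, 0.2428]
tcp_rot: [3.141, 0.001, 0.132]
contact_force: [-0.3, -0.8, -2.1]
grip_width: 0.675
gripper_force: 40.0
```

```bash
python3 - <<'E'
from h import *
s,c=cap('wrist'); save(c,'w9.png'); print(s['tool_pos'],s['tcp_rot'],s['joint_positions'].round(2))
for l,z in [('dock_top',.05),('dock',0)]:
    for d in arm.landmark_of(l,'wrist'): print(l,round(d['p'],2),np.round(d['position']),pt(s,c,d['position'],z).round(4))
h=cv2.cvtColor(c['color'],cv2.COLOR_RGB2HSV); m=cv2.inRange(h,(100,120,40),(125,255,255)); 
m=cv2.morphologyEx(m,cv2.MORPH_CLOSE,np.ones((9,9)))>0
n,l,st,_=cv2.connectedComponentsWithStats(m.astype(np.uint8)); print([q for q in st[1:].tolist() if q[4]>200])
print(rect(s,c,m,.05))
for e in arm.outline_of('dock','wrist'): print(e['p'],e['box'])
E
```

```text
[0.40319572 0.35263793 0.24281962] [3.14135737e+00 7.15493036e-04 1.31908341e-01] [0.5  0.11 1.72 0.   1.32 1.94]
dock_top 0.91 [284.  45.] [0.5509 0.3687 0.05  ]
dock 0.66 [284.  55.] [0.5523 0.3686 0.    ]
[[258, 0, 55, 134, 6335]]
(array([528.6, 364.7]), 128.5, 54.5, 7.52)
0.64 [231.7, 0.0, 337.9, 138.5]
```

>>> {"fn": "drive_tool", "kwargs": {
  "commands": [
    {"xyz": [-3,0,-1],"spin": 0},
    {"xyz": [-3,0,-1],"spin": 0},
    {"xyz": [0,0,0],"spin": 0},
    {"xyz": [0,0,0],"spin": 0}
  ]
}}

```text
clock: 22.7
tool_pos: [0.3443, 0.3451, 0.2634]
tcp_rot: [-3.141, -0.001, 0.129]
contact_force: [-0.1, -0.7, -2.4]
grip_width: 0.675
gripper_force: 40.0
```

```bash
python3 - <<'E'
from h import *
s,c=cap('wrist'); save(c,'w10.png'); print(s['tool_pos'],s['tcp_rot'])
h=cv2.cvtColor(c['color'],cv2.COLOR_RGB2HSV); m=cv2.inRange(h,(100,120,40),(125,255,255)); 
n,l,st,ce=cv2.connectedComponentsWithStats(m); i=1+np.argmax(st[1:,4]); print(st[i])
top=(l==i).astype(np.uint8); k=max(cv2.findContours(top,0,1)[0],key=len); hull=np.zeros_like(top); cv2.fillPoly(hull,[cv2.convexHull(k)],1)
print('val',np.percentile(h[:,:,2][top>0],[5,25,50,75,95]))
hole=(hull&(1-top)); n2,l2,s2,c2=cv2.connectedComponentsWithStats(hole)
for j in range(1,n2):
    if s2[j][4]>15: print(s2[j].tolist(),c2[j].round(1),pt(s,c,c2[j],.05).round(4), h[l2==j].mean(0).round())
g=cv2.cvtColor(c['color'],cv2.COLOR_RGB2GRAY)
x,y,w,hh=st[i][:4]; roi=cv2.resize(g[y:y+hh,x:x+w],None,fx=4,fy=4,interpolation=cv2.INTER_CUBIC)
C=cv2.HoughCircles(roi,cv2.HOUGH_GRADIENT,1,40,param1=80,param2=14,minRadius=15,maxRadius=40)
if C is not None:
    for q in C[0][:8]: print('circle',q, np.r_[q[:2]/4+[x,y]].round(1),pt(s,c,q[:2]/4+[x,y],.05).round(4))
E
```

```text
[0.34432836 0.34511343 0.26339115] [-3.14135670e+00 -1.00358289e-03  1.29306610e-01]
[ 259    0   53   82 3371]
val [ 78. 117. 146. 148. 150.]
[259, 25, 1, 26, 26] [259.   37.5] [0.5013 0.389  0.05  ] [105.  79. 106.]
[310, 29, 1, 28, 28] [310.   42.5] [0.5035 0.3342 0.05  ] [105.  86. 141.]
[267, 50, 36, 24, 776] [284.5  62. ] [0.4805 0.3587 0.05  ] [ 98.  15. 175.]
```

>>> {"fn": "drive_tool", "kwargs": {
  "commands": [
    {"xyz": [4.5,0,-2],"spin": 0},
    {"xyz": [4,0,-2],"spin": 0},
    {"xyz": [0,0,0],"spin": 0},
    {"xyz": [0,0,0],"spin": 0}
  ]
}}

```text
clock: 23.25
tool_pos: [0.4279, 0.3555, 0.302]
tcp_rot: [3.141, 0.002, 0.128]
contact_force: [0.0, -0.1, -1.4]
grip_width: 0.675
gripper_force: 40.0
```

```bash
cat > dock.py <<'E'
from h import *
s,c=cap('wrist'); save(c,'w11.png'); print(s['tool_pos'],s['tcp_rot'])
h=cv2.cvtColor(c['color'],cv2.COLOR_RGB2HSV); m=cv2.inRange(h,(100,120,110),(125,255,255)); 
n,l,st,ce=cv2.connectedComponentsWithStats(m); i=1+np.argmax(st[1:,4]); print(st[i],rect(s,c,m>0,.05))
top=(l==i).astype(np.uint8); k=max(cv2.findContours(top,0,1)[0],key=len); hull=np.zeros_like(top); cv2.fillPoly(hull,[cv2.convexHull(k)],1)
hole=(hull&(1-top)); n2,l2,s2,c2=cv2.connectedComponentsWithStats(hole)
for j in range(1,n2):
    if s2[j][4]>30: print(s2[j].tolist(),c2[j].round(1),pt(s,c,c2[j],.05).round(4), h[l2==j].mean(0).round())
for lb in ('catch_a','dock_top'):
    for e in arm.landmark_of(lb,'wrist'): print(lb,round(e['p'],2),e['position'],pt(s,c,e['position'],.05).round(4))
E
python3 dock.py
```

```text
[0.42794927 0.35548582 0.30195015] [3.14091242e+00 2.29111326e-03 1.28174484e-01]
[ 261    3   46  145 4579] (array([551.9, 368. ]), 166.4, 54.1, 7.3)
[269, 3, 32, 21, 436] [285.5  15.4] [0.6215 0.3745 0.05  ] [ 97.  13. 181.]
[264, 36, 12, 10, 74] [270.1  40.1] [0.5924 0.3891 0.05  ] [107. 191.  88.]
[292, 36, 13, 14, 127] [298.6  42.2] [0.5945 0.3553 0.05  ] [107. 192.  94.]
[265, 110, 11, 11, 95] [270.1 115.3] [0.5064 0.3787 0.05  ] [107. 192. 107.]
[292, 110, 12, 12, 112] [297.4 115.3] [0.5107 0.3446 0.05  ] [107. 192. 103.]
[264, 127, 35, 20, 317] [284.3 134.2] [0.4856 0.3579 0.05  ] [101.  56. 167.]Traceback (most recent call last):
  File "dock.py", line 10, in <module>
    for e in arm.landmark_of(lb,'wrist'): print(lb,round(e['p'],2),e['position'],pt(s,c,e['position'],.05).round(4))
             ~~~~~~~~~~~~~~~^^^^^^^^^^^^
ValueError: it knows: adapter, dock, dock_top, flip_ramp, groove, landing, microplate, ramp_face, reagent_bottle, sample_jar, stud_face
```

```bash
python3 - <<'E'
from top import *
S=[];I=[]
for _ in range(8):
    s,c=cap('wrist'); S.append(np.r_[s['tool_pos'],s['tcp_rot'][2]]); I.append(c['color'])
S=np.array(S); print(S.std(0).round(5)); a=S.mean(0); print('mean',a.round(5))
s['tool_pos']=a[:3]; s['tcp_rot']=np.array([np.pi,0,a[3]])
c['color']=np.mean(I,0).astype(np.uint8)
h=cv2.cvtColor(c['color'],cv2.COLOR_RGB2HSV)
# sockets: darker blue blobs
for ctr in ((270,40),(298.5,42),(270,115),(297.5,115)):
    x,y=map(int,ctr); p=h[y-9:y+10,x-9:x+10,2].astype(float); w=np.clip(128-p,0,60); yy,xx=np.mgrid[y-9:y+10,x-9:x+10]; q=(np.sum(xx*w)/w.sum(),np.sum(yy*w)/w.sum()); print('socket',np.round(q,1),pt(s,c,q,.05).round(4))
m=oran(c)|yellow(c)
zt=a[2]+.0045; k=np.where(m); print('mask rows',k[0].min(),'cols at +6',np.where(m[k[0].min()+6])[0][[0,-1]])
T=rpy(s['tcp_rot']); col=np.where(m[k[0].min()+6])[0]
for cc in (col[5],col.mean(),col[-5]):
    r=np.where(m[:,int(cc)])[0].min(); P=pt(s,c,(cc,r-.5),zt); print('far edge tool xy',(T.T@(P-a[:3])).round(4), c['color'][r+2,int(cc)])
for cc in (col[0]-.5,col[-1]+.5): print('side',(T.T@(pt(s,c,(cc,k[0].min()+6),zt)-a[:3])).round(4))
cv2.imwrite('pics/w12.png',c['color'][:,:,::-1])
E
```

```text
[0.00021 0.00015 0.00047 0.00021]
mean [0.42737 0.35581 0.30263 0.12924]
socket [269.9  41.2] [0.5913 0.39   0.05  ]
socket [299.3  41.5] [0.5956 0.3552 0.05  ]
socket [268.8 115.1] [0.5063 0.381  0.05  ]
socket [298.2 114.9] [0.5113 0.3443 0.05  ]Traceback (most recent call last):
  File "<stdin>", line 13, in <module>
IndexError: index 0 is out of bounds for axis 0 with size 0
```

```bash
python3 - <<'E'
from top import *
S=[]
for _ in range(3):
    s,c=cap('wrist'); S.append(np.r_[s['tool_pos'],s['tcp_rot'][2]])
a=np.mean(S,0); s['tool_pos']=a[:3]; s['tcp_rot']=np.array([np.pi,0,a[3]])
h=cv2.cvtColor(c['color'],cv2.COLOR_RGB2HSV); m=cv2.inRange(h,(3,130,40),(35,255,255)); m[:120]=0; m[:,:180]=0; m[:,380:]=0
print('per-col first row:',[(x,int(np.where(m[:,x])[0].min())) for x in range(200,365,12) if m[:,x].any()])
T=rpy(s['tcp_rot']);zt=a[2]+.0045
for x in range(230,340,20):
    r=np.where(m[:,x])[0].min()
    col=h[r:r+14,x,0]; j=int(np.argmax(col<19)); print(x,r,col.tolist(),'flange x',(T.T@(pt(s,c,(x,r-.5),zt-.010)-a[:3]))[0].round(4),'orange x',(T.T@(pt(s,c,(x,r+j-.5),zt)-a[:3]))[0].round(4))
E
```

```text
per-col first row: [(200, 362), (212, 161), (224, 149), (236, 149), (248, 149), (260, 149), (272, 149), (284, 149), (296, 149), (308, 149), (320, 149), (332, 149), (344, 150), (356, 362)]
230 149 [25, 25, 26, 26, 26, 26, 26, 25, 26, 19, 15, 14, 14, 14] flange x 0.0616 orange x 0.0582
250 149 [25, 26, 26, 26, 26, 26, 26, 26, 26, 19, 14, 14, 14, 14] flange x 0.0615 orange x 0.0582
270 149 [25, 26, 26, 26, 26, 26, 26, 26, 25, 18, 14, 14, 14, 14] flange x 0.0615 orange x 0.0586
290 149 [25, 26, 26, 25, 25, 25, 26, 26, 25, 18, 14, 14, 15, 14] flange x 0.0615 orange x 0.0586
310 149 [25, 26, 26, 26, 26, 25, 25, 26, 25, 19, 14, 14, 14, 14] flange x 0.0615 orange x 0.0582
330 149 [25, 25, 26, 26, 26, 26, 26, 25, 26, 19, 15, 14, 15, 14] flange x 0.0616 orange x 0.0582
```

Sockets are found at 84/34 mm spacing, with the centre at (0.551, 0.367) and yaw about 7.3°. The adapter is centred in the grip. Next I move above the dock.

>>> {"fn": "drive_tool", "kwargs": {
  "commands": [
    {"xyz": [4,0.2,3],"spin": 0},
    {"xyz": [4.4,0.25,3],"spin": 0},
    {"xyz": [4,0,3],"spin": 0},
    {"xyz": [0,0,4.5],"spin": 0},
    {"xyz": [0,0,4.5],"spin": 0}
  ]
}}

```text
clock: 24.48
tool_pos: [0.5523, 0.3672, 0.1217]
tcp_rot: [-3.141, -0.0, 0.128]
contact_force: [-0.1, -0.1, -2.2]
grip_width: 0.676
gripper_force: 40.0
```

>>> {"fn": "drive_tool", "kwargs": {
  "commands": [
    {"xyz": [0,0,1.5],"spin": 0},
    {"xyz": [0,0,0],"spin": 0},
    {"xyz": [0,0,0],"spin": 0},
    {"xyz": [0,0,0],"spin": 0}
  ],
  "newtons": 50
}}

```text
clock: 24.98
tool_pos: [0.5529, 0.368, 0.1107]
tcp_rot: [-3.141, -0.004, 0.129]
contact_force: [0.9, 0.1, -1.4]
grip_width: 0.679
gripper_force: 50.0
```

```bash
cat > off.py <<'E'
from h import *
S=[]
for _ in range(3):
    s=arm.observe(); arm.capture('side'); S.append(np.r_[s['tool_pos'],s['tcp_rot'][2],s['contact_force']])
a=np.mean(S,0); g=np.array([.5510,.3673])-a[:2]; y=a[3]; print(a.round(4),'tool dx,dy mm',(1000*(g@[np.cos(y),np.sin(y)])).round(1),(1000*(g@[np.sin(y),-np.cos(y)])).round(1),'clock',s['clock'],'w',s['grip_width'])
E
python3 off.py
```

```text
[ 0.5527  0.3679  0.1103  0.1289  0.0088  0.0453 -1.1259] tool dx,dy mm -1.8 0.4 clock 25.075 w 0.676607103865036
```

>>> {"fn": "drive_tool", "kwargs": {
  "commands": [
    {"xyz": [-0.18,0.04,0],"spin": 0},
    {"xyz": [0,0,0],"spin": 0}
  ]
}}

```text
clock: 25.38
tool_pos: [0.5498, 0.3667, 0.1083]
tcp_rot: [3.142, 0.0, 0.129]
contact_force: [0.8, -0.9, -1.8]
grip_width: 0.678
gripper_force: 50.0
```

```bash
python3 off.py; python3 - <<'E'
from h import *
s,c=cap('wrist'); save(c,'w13.png'); T=rpy(s['tcp_rot']);o=s['tool_pos']
h=cv2.cvtColor(c['color'],cv2.COLOR_RGB2HSV); m=cv2.inRange(h,(100,120,40),(125,255,255))
n,l,st,_=cv2.connectedComponentsWithStats(m); 
for i in range(1,n):
    if st[i][4]>100: print(st[i].tolist())
i=1+np.argmax(st[1:,4]); M=l==i
for r in range(st[i][1]+2,st[i][1]+st[i][3],6):
    w=np.where(M[r])[0]
    if len(w): 
        A,B=[T.T@(pt(s,c,(q,r),.05)-o)*1000 for q in (w.min()-.5,w.max()+.5)]; print(r,w.min(),w.max(),A[:2].round(1),B[:2].round(1),'mid y',((A+B)/2)[1].round(1))
mid=(st[i][0]+st[i][2]//2)
for x in (mid-20,mid,mid+20): print('col',x,[tuple(int(v) for v in h[r,x]) for r in range(max(0,st[i][1]-6),st[i][1]+40,4)])
E
```

```text
[ 0.5498  0.3667  0.1082  0.1289  0.679  -0.2555 -1.9001] tool dx,dy mm 1.2 -0.4 clock 25.475 w 0.6744820902947345
[236, 101, 88, 47, 1697]
103 236 323 [ 84.6 -28.1] [84.6 25.7] mid y -1.2
109 236 323 [ 81.  -28.3] [81.1 25.9] mid y -1.2
115 237 323 [ 77.5 -27.8] [77.5 26. ] mid y -0.9
121 237 323 [ 73.9 -27.9] [73.9 26.1] mid y -0.9
127 237 322 [ 70.2 -28. ] [70.3 25.6] mid y -1.2
133 237 322 [ 66.6 -28.2] [66.6 25.8] mid y -1.2
139 238 322 [ 62.9 -27.7] [62.9 25.9] mid y -0.9
145 238 322 [ 59.1 -27.8] [59.2 26.1] mid y -0.9
col 260 [(99, 32, 104), (100, 29, 105), (107, 197, 109), (98, 18, 207), (98, 19, 206), (99, 16, 205), (110, 6, 133), (90, 5, 147), (98, 7, 156), (90, 5, 154), (98, 7, 145), (100, 6, 130)]
col 280 [(98, 27, 104), (99, 31, 107), (107, 189, 108), (96, 18, 207), (94, 17, 206), (98, 18, 207), (98, 7, 146), (90, 4, 178), (90, 5, 155), (100, 5, 154), (90, 5, 144), (90, 6, 131)]
col 300 [(97, 30, 151), (98, 29, 104), (107, 193, 160), (94, 17, 208), (94, 17, 208), (94, 17, 207), (98, 7, 145), (98, 5, 189), (96, 6, 215), (105, 5, 223), (100, 3, 220), (100, 7, 208)]
```

```bash
python3 - <<'E'
from h import *
for _ in range(2):
    s,c=cap('wrist'); T=rpy(s['tcp_rot']);o=s['tool_pos']
    h=cv2.cvtColor(c['color'],cv2.COLOR_RGB2HSV); m=cv2.inRange(h,(3,130,40),(35,255,255)); m[:120]=0; m[:,:180]=0; m[:,380:]=0
    for r,dz in ((152,-.0055),(156,-.0055),(164,.0045),(170,.0045),(180,.0045)):
        w=np.where(m[r])[0]; A,B=[T.T@(pt(s,c,(q,r),o[2]+dz)-o)*1000 for q in (w.min()-.5,w.max()+.5)]; print(r,w.min(),w.max(),A[:2].round(1),B[:2].round(1),'mid',((A+B)/2)[1].round(2))
    m=cv2.inRange(h,(100,120,40),(125,255,255)); m[150:]=0
    w=np.where(m[130])[0]; print(w.min(),w.max(),np.where(m.any(1))[0].min(),o.round(4),T[:,2].round(4))
E
```

```text
152 215 345 [ 60. -31.] [60.  29.2] mid -0.93
156 216 344 [ 58.2 -30.6] [58.2 28.8] mid -0.92
164 211 349 [ 55.9 -30.8] [55.9 28.9] mid -0.93
170 211 349 [ 53.3 -31. ] [53.3 29.1] mid -0.93
180 212 348 [ 48.9 -30.8] [48.9 29. ] mid -0.93
237 322 101 [0.5499 0.3667 0.1082] [-1.e-04 -0.e+00 -1.e+00]
152 215 345 [ 60. -31.] [60.  29.2] mid -0.93
156 216 344 [ 58.2 -30.6] [58.2 28.8] mid -0.92
164 211 349 [ 55.9 -30.8] [55.9 28.9] mid -0.93
170 211 349 [ 53.3 -31. ] [53.3 29.1] mid -0.93
180 212 348 [ 48.9 -30.8] [48.9 29. ] mid -0.93
237 322 101 [0.55   0.3667 0.1082] [-0. -0. -1.]
```

The adapter and dock agree to within 0.3 mm in the camera, in both x and y. Next I lower it in.

>>> {"fn": "drive_tool", "kwargs": {
  "commands": [
    {"xyz": [0,0,1.5],"spin": 0},
    {"xyz": [0,0,1],"spin": 0},
    {"xyz": [0,0,0.4],"spin": 0},
    {"xyz": [0,0,0],"spin": 0}
  ]
}}

```text
clock: 26.18
tool_pos: [0.5496, 0.3666, 0.0785]
tcp_rot: [3.141, 0.001, 0.129]
contact_force: [0.6, 0.1, -1.0]
grip_width: 0.675
gripper_force: 50.0
```

>>> {"fn": "drive_tool", "kwargs": {
  "commands": [
    {"xyz": [0,0,0.3],"spin": 0},
    {"xyz": [0,0,0],"spin": 0}
  ]
}}

```text
clock: 26.42
tool_pos: [0.5503, 0.3669, 0.0765]
tcp_rot: [-3.141, -0.001, 0.129]
contact_force: [0.1, -0.2, -0.7]
grip_width: 0.674
gripper_force: 50.0
```

```bash
python3 off.py
```

```text
[ 0.5502  0.3668  0.0765  0.1288  0.3166 -0.1305 -1.2938] tool dx,dy mm 0.8 -0.3 clock 26.525 w 0.677221899540991
```

>>> {"fn": "drive_tool", "kwargs": {
  "commands": [
    {"xyz": [0,0,0.2],"spin": 0},
    {"xyz": [0,0,0],"spin": 0}
  ]
}}

```text
clock: 26.82
tool_pos: [0.5507, 0.367, 0.0753]
tcp_rot: [-3.141, -0.002, 0.129]
contact_force: [-0.3, -1.4, 4.5]
grip_width: 0.676
gripper_force: 50.0
```

>>> {"fn": "drive_tool", "kwargs": {
  "commands": [
    {"xyz": [0,0,0.2],"spin": 0},
    {"xyz": [0,0,0],"spin": 0}
  ]
}}

```text
clock: 27.08
tool_pos: [0.5511, 0.3671, 0.0738]
tcp_rot: [-3.141, -0.003, 0.129]
contact_force: [-0.8, -0.2, 6.3]
grip_width: 0.676
gripper_force: 50.0
```

>>> {"fn": "drive_tool", "kwargs": {
  "commands": [
    {"xyz": [0,0,0.2],"spin": 0},
    {"xyz": [0,0,0],"spin": 0}
  ]
}}

```text
clock: 27.32
tool_pos: [0.5506, 0.3672, 0.0713]
tcp_rot: [-3.141, -0.002, 0.129]
contact_force: [0.1, -0.1, 3.4]
grip_width: 0.672
gripper_force: 50.0
```

>>> {"fn": "drive_tool", "kwargs": {
  "commands": [
    {"xyz": [0,0,0.3],"spin": 0},
    {"xyz": [0,0,0.3],"spin": 0},
    {"xyz": [0,0,0],"spin": 0}
  ]
}}

```text
clock: 27.7
tool_pos: [0.5499, 0.3666, 0.0633]
tcp_rot: [3.142, 0.0, 0.129]
contact_force: [3.1, 1.8, -1.7]
grip_width: 0.674
gripper_force: 50.0
```

>>> {"fn": "drive_tool", "kwargs": {
  "commands": [
    {"xyz": [0,0,0.3],"spin": 0},
    {"xyz": [0,0,0],"spin": 0}
  ]
}}

```text
clock: 27.95
tool_pos: [0.5499, 0.3666, 0.0608]
tcp_rot: [3.141, 0.0, 0.129]
contact_force: [2.8, -0.3, -1.4]
grip_width: 0.679
gripper_force: 50.0
```

>>> {"fn": "drive_tool", "kwargs": {
  "commands": [
    {"xyz": [0,0,0.2],"spin": 0},
    {"xyz": [0,0,0],"spin": 0}
  ]
}}

```text
clock: 28.2
tool_pos: [0.55, 0.3666, 0.0607]
tcp_rot: [3.141, 0.0, 0.129]
contact_force: [-2.6, -2.6, 10.6]
grip_width: 0.673
gripper_force: 50.0
```

```bash
python3 off.py
```

```text
[ 0.55    0.3666  0.0607  0.1289 -2.8527 -2.2012 10.7595] tool dx,dy mm 1.1 -0.6 clock 28.3 w 0.6738968459457311
```

>>> {"fn": "drive_tool", "kwargs": {
  "commands": [
    {"xyz": [0,0,0.2],"spin": 0},
    {"xyz": [0,0,0],"spin": 0}
  ]
}}

```text
clock: 28.6
tool_pos: [0.55, 0.3666, 0.0606]
tcp_rot: [3.141, 0.0, 0.129]
contact_force: [-9.6, -6.1, 23.9]
grip_width: 0.674
gripper_force: 50.0
```

>>> {"fn": "drive_tool", "kwargs": {
  "commands": [
    {"xyz": [0,0,-0.2],"spin": 0},
    {"xyz": [0,0,-0.15],"spin": 0},
    {"xyz": [0,0,0],"spin": 0}
  ]
}}

```text
clock: 28.98
tool_pos: [0.55, 0.3666, 0.0607]
tcp_rot: [3.141, 0.0, 0.129]
contact_force: [0.4, -1.7, 4.1]
grip_width: 0.673
gripper_force: 50.0
```

>>> {"fn": "drive_tool", "kwargs": {
  "commands": [
    {"xyz": [0,0,0],"spin": 0},
    {"xyz": [0,0,0],"spin": 0},
    {"xyz": [0,0,0],"spin": 0},
    {"xyz": [0,0,0],"spin": 0}
  ],
  "grip": 1
}}

```text
clock: 29.48
tool_pos: [0.5498, 0.3667, 0.0605]
tcp_rot: [3.142, 0.0, 0.129]
contact_force: [-0.9, 0.1, -0.5]
grip_width: 1.001
gripper_force: 0.0
```

>>> {"fn": "drive_tool", "kwargs": {
  "commands": [
    {"xyz": [0,0,-2],"spin": 0},
    {"xyz": [0,0,-4],"spin": 0},
    {"xyz": [0,0,-4],"spin": 0},
    {"xyz": [0,0,-4],"spin": 0},
    {"xyz": [-4,0,-3],"spin": 0}
  ]
}}

```text
clock: 30.1
tool_pos: [0.5124, 0.3617, 0.2348]
tcp_rot: [-3.14, -0.005, 0.127]
contact_force: [-0.2, 0.2, 0.7]
grip_width: 1.0
gripper_force: 0.0
```

>>> {"fn": "drive_tool", "kwargs": {
  "commands": [
    {"xyz": [-4,0,-2],"spin": 0},
    {"xyz": [-4,0,0],"spin": 0},
    {"xyz": [0,0,0],"spin": 0},
    {"xyz": [0,0,0],"spin": 0}
  ]
}}

```text
clock: 30.6
tool_pos: [0.4317, 0.3516, 0.2521]
tcp_rot: [-3.141, -0.002, 0.129]
contact_force: [0.2, 0.1, -0.3]
grip_width: 1.001
gripper_force: 0.0
```

```bash
python3 - <<'E'
from top import *
s,c,r=top(.065); save(c,'w14.png'); print('yellow+orange',rect(s,c,yellow(c),.06))
# compare heights: silhouette IoU of adapter home vs raised in side/scene
def pose(z):
    a=np.radians(7.3); M=np.eye(4); x=np.array([np.cos(a),np.sin(a),0]); M[:3,:3]=np.c_[x,np.cross([0,0,-1.],x),[0,0,-1.]]; M[:3,3]=[.551,.3673,z]; return M
for n in('scene','side','wrist'):
    s,c=cap(n); h=cv2.cvtColor(c['color'],cv2.COLOR_RGB2HSV); m=cv2.morphologyEx(cv2.inRange(h,(3,120,40),(35,255,255)),cv2.MORPH_CLOSE,np.ones((7,7)))>0
    b=sil(s,c,pose(.07)); ys,xs=np.where(b); w=np.zeros_like(m); w[max(0,ys.min()-15):ys.max()+15,xs.min()-15:xs.max()+15]=1; m&=w
    print(n,[(z,round((sil(s,c,pose(z))&m).sum()/(sil(s,c,pose(z))|m).sum(),3)) for z in (.055,.06,.065,.07,.075,.08)])
E
```

```text
30.6 [0.4317 0.3516 0.2521] [-3.141e+00 -2.000e-03  1.290e-01] (array([549.8, 367.5]), 115.7, 60.1, 7.46) 7184
yellow+orange (array([549. , 367.4]), 120.9, 61.0, 7.46)
scene [(0.055, np.float64(0.643)), (0.06, np.float64(0.727)), (0.065, np.float64(0.816)), (0.07, np.float64(0.787)), (0.075, np.float64(0.689)), (0.08, np.float64(0.63))]
side [(0.055, np.float64(0.765)), (0.06, np.float64(0.778)), (0.065, np.float64(0.778)), (0.07, np.float64(0.777)), (0.075, np.float64(0.757)), (0.08, np.float64(0.713))]
wrist [(0.055, np.float64(0.962)), (0.06, np.float64(0.977)), (0.065, np.float64(0.961)), (0.07, np.float64(0.936)), (0.075, np.float64(0.918)), (0.08, np.float64(0.883))]
```

It sits at the home height (plain face about 65 mm), at full size and level. I'm handing it in.

```bash
python3 -c "
from cell import arm
print(arm.job_done())"
```

```text
the job is handed in; nothing more can be done
None
```

The adapter was leaned on the ramp, let go, tipped studs-down onto the mat, then pressed fully home in the dock, and the job was handed in at about 31 s; measured heights show it seated flat, but I took no final check of the bystanders.

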